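Reset the angle of a swivel work-holder

TASK

Loosen the winged clamp knob of the swivel work-holder by about a quarter turn, then swing its head by the upright grip post until its pointer stands in the middle of the small index tab on the graduated sector, and turn the knob back until it is firmly tight, with the head left at the tab. Do not swing the head before the knob is loose, do not shift the index tab, and leave the vial, the steel block and the pliers where they are.

Things in the scene. Friction and masses are not known exactly. Their poses are not given: they have to be found in the camera images.
- swivel_axis (a point): Point on the upright swivel axis of the work-holder, 130 mm above the table, in the work-holder's axes: z up, -x towards the clamp knob's side, +x towards the middle of the graduated sector. The holder is fixed to the table: grey round foot (radius 64 mm), drum (radius 46), and on the +x side an aluminium sector (radius 86 to 122, top 76 high) with a line every 5 degrees.
- head_table (a point): Centre of the top of the swivelling head's round grey table, on the swivel axis, 108 mm high; x points along its arm. The table has radius 66 mm, is 10 mm thick and carries two steel jaws up to 135 mm high (within 42 mm of the axis) round a green wax block. Clamped, the head resists 30 N and more at its post; loose, about 1 N moves it and it stays where it is left.
- lens_center (a point): Centre of the clear magnifier lens that is fixed above the head, 245 mm above the table and 42 mm from the swivel axis towards the knob. Its rim has radius 42 mm and is 8 mm thick; its axes are those of swivel_axis. It hangs on a thin stem that stands at x = 22, y = 88 mm in its frame. A gripper held upright over the knob strikes it; one in line with the knob's axis clears it.
- knob_grip (a point): Centre of the black clamp knob's wing, half-way up. z = the knob's axis, outwards and up, 35 deg from vertical, leaning away from the swivel axis; x = along the wing, turning with the knob. Wing 40 mm long (x), 10 thick (y), 24 high (z), on a round hub of radius 14, 12 high. A lens hangs above: come in tilted, along the knob's own axis, not straight down.
- clamp_knob (a joint): Turn of the clamp knob, rad: 0 = tight at its end stop, growing to 2.0 as it is loosened, anticlockwise seen from outside (positive about knob_grip's z). Starts at 0 to 0.12. Count it loose from 1.0 up (the head is free above about 0.9), firmly tight below 0.3. It turns with about 0.12 N m, more as the clamp bites below 0.8, then meets the stop. It stays where it is left.
- swing_post (a point): Centre of the grip post on the head's arm, half-way up: an upright black round post 15 mm in diameter, from 110 to 150 mm above the table (this point 130 mm), 93 mm from the swivel axis. x points radially outwards.
- pointer_tip (a point): Lower tip of the 3 mm wide steel pointer at the outer end of the head's arm, on the same radius as the post, 107.5 mm from the swivel axis, 78 mm above the table. x points radially outwards, y along the arc.
- swivel_head (a joint): Angle of the head in rad, positive anticlockwise from above, 0 with the arm along +x of swivel_axis, free from -0.75 to 0.75. The head has to come to the angle of joint index_tab.
- index_mark (a point): Inner end of the brass index tab that is clipped on the sector's rim, 115.5 mm from the swivel axis, 78 mm above the table (the tab reaches 86 mm up at the rim, outside the pointer's path). The tab is 8 mm wide along the arc (y), with a black line along its middle; x points radially outwards. It stiffly slides and must not be moved.
- index_tab (a joint): Angle of the index tab in rad about the swivel axis, counted as swivel_head is: the head's target.
- vial: Bystander: small clear jar, 34 mm wide and high, standing loose beside the work-holder; origin under its centre.
- steel_block: Bystander: flat steel bench block 50x50x18 mm, loose; origin under its centre.
- plier_teal: Bystander: small pliers, 139x43x10 mm, lying loose; origin under its centre.

How it is judged:
On the way, in this order (a step that is already met when the one before it is completed fails the run):
1. the knob is loosened (1.0 rad or more) while the head still stands where it was (pointer within 4 mm) (value of joint clamp_knob above 1 rad and distance of pointer_tip from where it was at the start of the episode below 0.004 m), for 0.1 s.
2. with the knob loose the head stands at the index tab (pointer within 4 mm of its middle along the arc) (value of joint clamp_knob above 0.9 rad and y of pointer_tip in the frame of index_mark between -0.004 and 0.004 m), for 0.2 s.
3. the knob is firmly tight again (below 0.3 rad) (value of joint clamp_knob below 0.3 rad), for 0.1 s.
At the end, for the whole second after the job is handed in: The clamp knob is firmly tight (less than 0.3 rad from its end stop), and the head is at rest with its pointer within 4 mm of the index tab's middle, measured along the arc (value of joint clamp_knob below 0.3 rad and y of pointer_tip in the frame of index_mark between -0.004 and 0.004 m and velocity of joint swivel_head between -0.03 and 0.03 rad/s); the robot touches nothing.
It fails at once if the index tab is shifted by more than 4 mm (distance of index_mark from where it was at the start of the episode above 0.004 m).
It fails at once if the vial, the steel block or the pliers are moved by more than 20 mm (distance of any of vial, steel_block, plier_teal from where it was at the start of the episode above 0.02 m).
It also fails if it takes over 67 s, if anything falls off the work surface, if the arm or the gripper's body presses on something with over 40 N, if the wrist force passes 120 N, or if a joint passes its speed limit or range.

ROBOT

A 6-joint arm with a two-finger parallel gripper is mounted at the origin on a cart in front of the work surface, level with it; the furniture and walls round the work are solid. World frame = base frame: x ahead of the robot, y to its left, z up, the work surface at z = 0. Lengths are in m, angles in rad, forces in N, time in s.
With the tool pointing down it reaches from about 0.2 to 0.875 m from the base axis. Payload 3.4 kg.
Tool frame: the origin (TCP) lies at the very end of the fingers, on their centre line; the grasp point (between the pads) lies 19 mm behind it; z points along the fingers, x is the direction in which the jaws open and shut, and the axes are right-handed (so a half turn about z gives the same grasp; the last joint's range is limited). The gripper opens to 94 mm and grips with 3 to 60 N. Pads are 16 mm wide; open, the fingers measure 119 mm over their backs; the gripper's body (75 mm by 177 mm) begins 78 mm behind the grasp point.
Start: joints at [-1.442, 0.276, 1.505, -0, 1.361, -0.121], TCP at [0.142, -0.557, 0.205] pointing down, gripper open.
Joint ranges: [-2.89, 2.89], [-0.75, 2.08], [0.22, 2.7], [-1.18, 4.32], [0.11, 2.71], [-2.7, 2.7]. Speed limits (rad/s): [2.57, 2.57, 3.14, 3.14, 3.14, 3.14].

INTERFACE

Orientations are given as a rotation vector (axis times angle).
In Python, from rig import status, vision, job gives the robot as it stands. The module is installed in compiled form; this text tells all that it offers.
- The arm moves only by the tool send_rows, never from a script. Its argument "plan" is a list of rows, each a list of 7 numbers: the shift along the tool's x, y, z in cm, then the turn, a rotation vector about the tool's x, y, z in rad, then the opening, from -1 (shut) to 1 (fully open). In form: [[tx, ty, tz, rx, ry, rz, fingers], ...]. A call has 1 to 5 rows; each row shifts and turns the commanded pose from where the row before left it, along the tool's axes as they then stand; what a row does not reach is not made up. A row lasts 1/8 s, in which the tool goes at most 62.5 mm and 10.7 degrees, less where a joint would pass 70% of its speed; a pose out of reach is approached as far as the arm can. A call is refused whole if a number of a shift passes 6.25 or a number of a turn 0.188, either way. A call with a gripper value outside its range is refused whole. The fingers move at their own pace and stop on an object; the grip force is fixed at half the most. Time passes only in rows, so rows that do not move let the fingers close. It gives the time, the measured TCP pose, the force and the opening at its end, in the units of the state.
- status.sense(): the state, without advancing time (a new reading comes with each control period).
- vision.grab_frame(name): name is "scene" or "side" or "wrist"; returns a dict with "color" (480x640x3 uint8, red, green, blue), "camera_matrix" (3x3 intrinsics, pixels), "R" (3x3) and "t" (3): a world point X has camera coordinates R X + t. Camera axes: x right, y down, z forward; pixel columns grow to the right and rows downward; lengths in m; the calibration is good to about 2 mm. A picture is of the moment at which its call begins. There is no depth.
- job.hand_in(): hands the job in, once; it reports no verdict.
The state is a dict: "clock": time; "q": joint angles; "joint_vel": joint speeds; "tau": joint torques, N m; "tcp_pos": TCP position; "ee_rot": TCP orientation; "wrist_force": force on the tool from outside, world axes, zero at the start; "wrist_torque": the same for the moment, N m; "finger_gap": finger opening in m.
Only numpy, scipy, OpenCV 4.12 (cv2) and the standard library are available. Lean on these libraries where they do the work, as an engineer would, in place of code of your own. Each camera call takes 0.05 s, during which the arm holds its last target.

## Working session

There is one attempt and no reset: what is moved stays moved. The work goes in short steps, Python scripts to look and compute and a tool call to move; the robot and the scene stay as the last step left them, time stands still between calls to the robot, and variables do not carry over. Pictures are saved under pics/ and viewed, and the job is handed in when it is done.

Besides the shell and the picture viewer there is one more tool, called after "Call:" by a JSON object that holds its "method" and its "body". send_rows: Moves the arm, as the interface text tells. Its arguments: {"type":"object","properties":{"plan":{"type":"array","items":{"type":"array","items":{"type":"number"}}}},"required":["plan"]}

```bash
mkdir -p pics; cat > snap.py <<'E'
import sys,cv2,pickle
from rig import status,vision
tag=sys.argv[1]
for n in sys.argv[2:]:
    f=vision.grab_frame(n); pickle.dump(f,open(f'pics/{tag}_{n}.pkl','wb'))
    cv2.imwrite(f'pics/{tag}_{n}.png',f['color'][:,:,::-1])
s=status.sense()
print(s['clock'],s['q'],s['tcp_pos'],s['ee_rot'],s['wrist_force'],s['finger_gap'])
E
python3 snap.py a scene side wrist
```

```text
0.15 [-1.44198429e+00  2.76473631e-01  1.50579728e+00  1.27804066e-05
  1.36071600e+00 -1.20983106e-01] [ 0.14209901 -0.55674163  0.20480778] [-2.48008388e+00  1.92680070e+00  1.54037600e-03] [-1.03341118  0.84507768  0.6246132 ] 0.09386172875749187
```

View pics/a_scene.png

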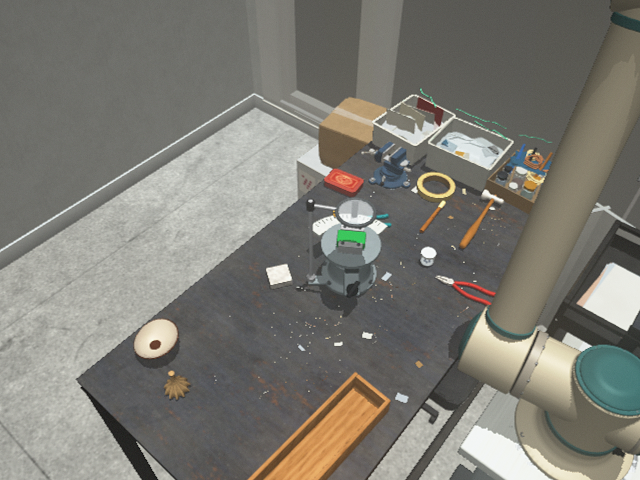

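View pics/a_side.png

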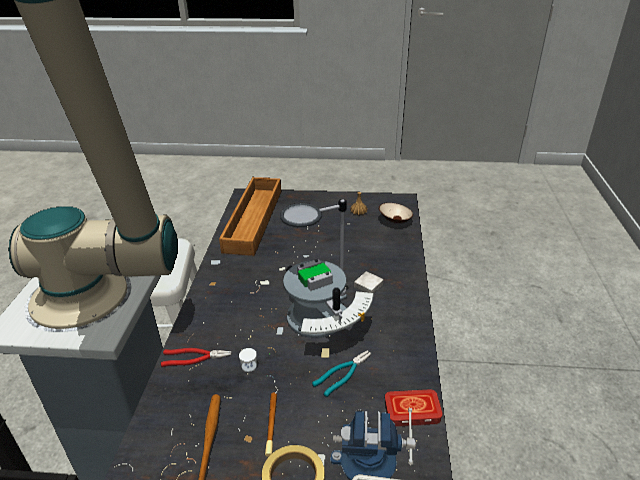

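View pics/a_wrist.png

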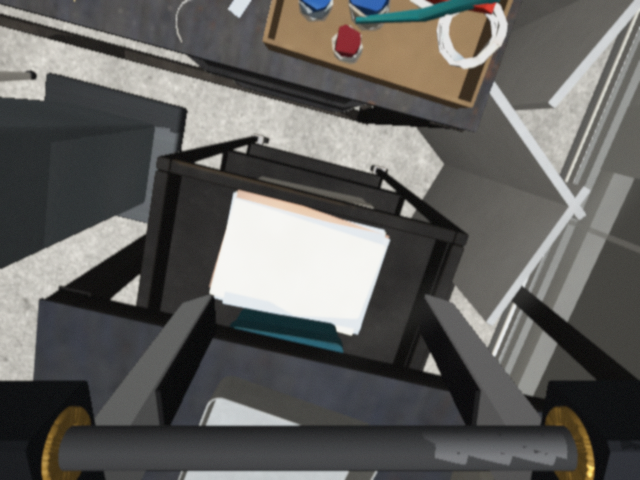

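```bash
cat > geo.py <<'E'
import numpy as np,pickle,cv2
def load(p): return pickle.load(open(p,'rb'))
def ray(f,u,v):
    K=f['camera_matrix'];R=np.array(f['R']);t=np.array(f['t'])
    d=R.T@np.linalg.solve(K,[u,v,1.]);return -R.T@t,d/np.linalg.norm(d)
def onz(f,u,v,z):
    c,d=ray(f,u,v);return c+d*(z-c[2])/d[2]
def tri(*a):
    A=np.zeros((3,3));b=np.zeros(3)
    for f,u,v in a:
        c,d=ray(f,u,v);P=np.eye(3)-np.outer(d,d);A+=P;b+=P@c
    return np.linalg.solve(A,b)
def proj(f,X):
    p=f['camera_matrix']@(np.array(f['R'])@np.array(X)+f['t']);return p[:2]/p[2]
def crop(src,x0,y0,w,h,s,out):
    im=cv2.imread(src)[y0:y0+h,x0:x0+w];cv2.imwrite(out,cv2.resize(im,None,fx=s,fy=s,interpolation=cv2.INTER_CUBIC))
E
python3 - <<'E'
from geo import *
crop('pics/a_scene.png',260,180,160,120,5,'pics/c1.png')
crop('pics/a_side.png',250,190,160,150,4,'pics/c2.png')
for n in('scene','side','wrist'):
    f=load(f'pics/a_{n}.pkl');print(n,-np.array(f['R']).T@f['t'],f['camera_matrix'][0,0])
S=load('pics/a_scene.pkl');D=load('pics/a_side.pkl')
print(onz(S,351,246,.108),onz(D,315,279,.108))
E
```

```text
scene [0.08884342 0.64727265 1.02240213] 562.3064799142132
side [ 0.65225061 -0.88944143  0.81059177] 530.8771280548895
wrist [ 0.22456649 -0.53481211  0.38361121] 426.3284478324148
[ 0.54831854 -0.02465298  0.108     ] [ 0.55797172 -0.02915833  0.108     ]
```

View pics/c1.png

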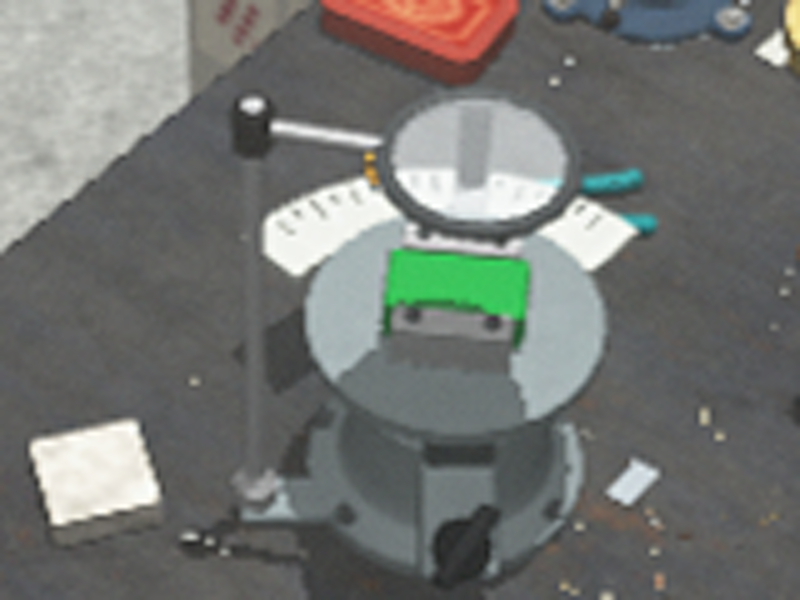

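View pics/c2.png

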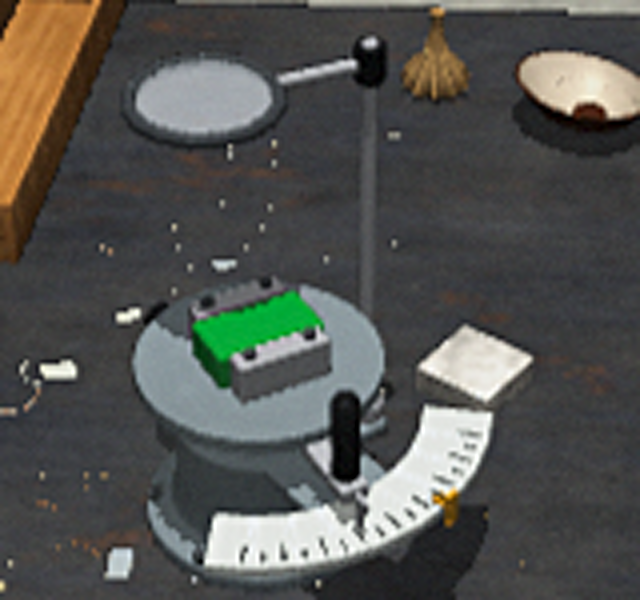

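```bash
cat > m1.py <<'E'
from geo import *
from scipy.optimize import least_squares
S=load('pics/a_scene.pkl');D=load('pics/a_side.pkl')
s=lambda u,v:(S,260+u/5-.4,180+v/5-.4)
d=lambda u,v:(D,250+u/4-.4,190+v/4-.4)
def circ(pts,z,r):
    P=np.array([onz(*p,z)[:2] for p in pts])
    q=least_squares(lambda c:np.hypot(*(P-c).T)-r,P.mean(0));return q.x,np.round(q.fun,4)
print('disc S',circ([s(305,320),s(606,320),s(325,265),s(575,255),s(350,392),s(560,395),s(455,430)],.108,.066))
print('disc D',circ([d(132,362),d(385,362),d(150,318),d(365,315),d(175,412),d(340,415),d(259,440)],.108,.066))
# lens outer rim top z .249
print('lensS',circ([s(381,160),s(580,160),s(480,88),s(410,110),s(552,112)],.249,.042))
print('lensD',circ([d(123,95),d(288,95),d(205,56),d(150,68),d(262,68)],.249,.042))
print('lens tri',tri(s(481,160),d(205,98)))
print('stem top',tri(s(253,105),d(371,48)),'stem foot',tri(s(256,470),d(368,310)))
print('post top',tri(s(0,0),d(345,398)) if 0 else onz(*d(345,397),.150))
print('post bottom',onz(*d(345,475),.110))
print('tab', onz(*d(447,507),.080), 'pointer',onz(*d(357,523),.078))
print('tabS',onz(*s(371,170),.082))
print('knob S',onz(*s(465,540),.06),onz(*s(490,515),.06),onz(*s(440,575),.06))
print('sector ends outer',onz(*d(493,414),.076),onz(*d(206,568),.076))
print('sector ends outer S',onz(*s(264,215),.076),onz(*s(640,228),.076))
E
python3 m1.py
```

```text
disc S (array([ 0.55572804, -0.03314686]), array([-0.    , -0.0002, -0.0025, -0.0011, -0.0007, -0.0024,  0.0005]))
disc D (array([ 0.5562409 , -0.02552304]), array([ 0.0005,  0.0003,  0.0004, -0.0013, -0.0033, -0.0008,  0.0026]))
lensS (array([0.52280761, 0.00403952]), array([-0.0028, -0.0034,  0.0015, -0.0011, -0.0002]))
lensD (array([ 0.52971145, -0.00210035]), array([-0.0009, -0.0002,  0.0004,  0.0003, -0.0007]))
lens tri [0.52781645 0.00075918 0.24742964]
stem top [0.60939647 0.04077325 0.25574249] stem foot [0.59964545 0.064325   0.0642054 ]
post top [ 0.60631176 -0.10773375  0.15      ]
post bottom [ 0.6070372  -0.11877738  0.11      ]
tab [ 0.65711091 -0.10581827  0.08      ] pointer [ 0.61299041 -0.11810309  0.078     ]
tabS [ 0.65459488 -0.09873431  0.082     ]
knob S [0.49716285 0.0326208  0.06      ] [0.49709125 0.01490139 0.06      ] [0.49399973 0.05425657 0.06      ]
sector ends outer [ 0.67987392 -0.02886482  0.076     ] [ 0.54166606 -0.1521025   0.076     ]
sector ends outer S [ 0.67799426 -0.04821978  0.076     ] [ 0.53842016 -0.15438517  0.076     ]
```

```bash
cat > mv.py <<'E'
import numpy as np
from scipy.spatial.transform import Rotation as Ro
from rig import status
AX=np.array([.556,-.029]);YAW=np.deg2rad(-48)
def kaxis(yaw=YAW): return np.array([-np.sin(np.deg2rad(35))*np.cos(yaw),-np.sin(np.deg2rad(35))*np.sin(yaw),np.cos(np.deg2rad(35))])
def mk(z,x):
    z=np.array(z,float);z/=np.linalg.norm(z);x=np.array(x,float);x-=z*(x@z);x/=np.linalg.norm(x)
    return Ro.from_matrix(np.c_[x,np.cross(z,x),z])
def rows(p0,R0,p1,R1,g,n=None):
    p0,p1=np.array(p0),np.array(p1);dr=(R0.inv()*R1).as_rotvec();dist=np.linalg.norm(p1-p0)
    m=int(max(np.ceil(dist/.055),np.ceil(np.abs(dr).max()/.17),1)); n=n or m
    out=[];R=R0
    for i in range(n):
        t=R.inv().apply((p1-p0)/n)*100
        out.append([round(float(v),2) for v in t]+[round(float(v),3) for v in dr/n]+[g]); R=R*Ro.from_rotvec(dr/n)
    return out
def show(o):
    for i in range(0,len(o),5): print(o[i:i+5])
def cur():
    s=status.sense();return s['tcp_pos'],Ro.from_rotvec(s['ee_rot'])
E
python3 - <<'E'
from mv import *
from geo import *
p,R=cur();print(R.as_matrix().round(3))
f=load('pics/a_wrist.pkl');C=-np.array(f['R']).T@f['t']
print('cam in tool',R.inv().apply(C-p),(np.array(f['R'])@R.as_matrix()).round(3))
print(kaxis())
E
```

```text
[[ 0.247 -0.969 -0.   ]
 [-0.969 -0.247  0.001]
 [-0.001 -0.    -1.   ]]
cam in tool [-0.00110991 -0.08536135 -0.17878665] [[ 1.    -0.     0.   ]
 [ 0.     0.957 -0.289]
 [-0.     0.289  0.957]]
[-0.38379755  0.42625036  0.81915204]
```

```bash
cat >> mv.py <<'E'
K=np.array([.5025,.030,.065])
E
python3 - <<'E'
from mv import *
p,R=cur();a=kaxis();Rh=mk(-a,[1,0,0])
o=rows(p,R,[.25,-.40,.33],R,1);show(o)
print()
show(rows([.25,-.40,.33],R,[.38,.14,.32],Rh,1,15)); print(K+.12*a)
E
```

```text
[[-2.51, -2.87, -2.5, 0.0, 0.0, 0.0, 1], [-2.51, -2.87, -2.5, 0.0, 0.0, 0.0, 1], [-2.51, -2.87, -2.5, 0.0, 0.0, 0.0, 1], [-2.51, -2.87, -2.5, 0.0, 0.0, 0.0, 1], [-2.51, -2.87, -2.5, 0.0, 0.0, 0.0, 1]]

[[-3.27, -1.73, 0.07, -0.01, 0.043, -0.091, 1], [-3.1, -2.02, -0.09, -0.01, 0.043, -0.091, 1], [-2.9, -2.29, -0.24, -0.01, 0.043, -0.091, 1], [-2.66, -2.55, -0.38, -0.01, 0.043, -0.091, 1], [-2.4, -2.77, -0.52, -0.01, 0.043, -0.091, 1]]
[[-2.11, -2.97, -0.64, -0.01, 0.043, -0.091, 1], [-1.8, -3.15, -0.76, -0.01, 0.043, -0.091, 1], [-1.47, -3.29, -0.86, -0.01, 0.043, -0.091, 1], [-1.13, -3.4, -0.95, -0.01, 0.043, -0.091, 1], [-0.77, -3.47, -1.03, -0.01, 0.043, -0.091, 1]]
[[-0.41, -3.52, -1.09, -0.01, 0.043, -0.091, 1], [-0.04, -3.53, -1.13, -0.01, 0.043, -0.091, 1], [0.34, -3.5, -1.16, -0.01, 0.043, -0.091, 1], [0.7, -3.44, -1.17, -0.01, 0.043, -0.091, 1], [1.06, -3.35, -1.17, -0.01, 0.043, -0.091, 1]]
[0.45644429 0.08115004 0.16329825]
```

Call:
{"method": "send_rows", "body": {"plan": [[-2.5,-2.9,-2.5,0,0,0,1],[-2.5,-2.9,-2.5,0,0,0,1],[-2.5,-2.9,-2.5,0,0,0,1],[-2.5,-2.9,-2.5,0,0,0,1],[-2.5,-2.9,-2.5,0,0,0,1]]}}

```text
clock: 0.78
tcp_pos: [0.2522, -0.3989, 0.331]
ee_rot: [-2.48, 1.928, 0.0]
wrist_force: [1.1, 0.0, 0.5]
finger_gap: 0.0939
```

Call:
{"method": "send_rows", "body": {"plan": [[-3.27,-1.73,0.07,-0.01,0.043,-0.091,1],[-3.1,-2.02,-0.09,-0.01,0.043,-0.091,1],[-2.9,-2.29,-0.24,-0.01,0.043,-0.091,1],[-2.66,-2.55,-0.38,-0.01,0.043,-0.091,1],[-2.4,-2.77,-0.52,-0.01,0.043,-0.091,1]]}}

```text
clock: 1.4
tcp_pos: [0.2951, -0.219, 0.3269]
ee_rot: [2.693, -1.238, 0.207]
wrist_force: [0.3, -0.1, 0.4]
finger_gap: 0.0938
```

Call:
{"method": "send_rows", "body": {"plan": [[-2.11,-2.97,-0.64,-0.01,0.043,-0.091,1],[-1.8,-3.15,-0.76,-0.01,0.043,-0.091,1],[-1.47,-3.29,-0.86,-0.01,0.043,-0.091,1],[-1.13,-3.4,-0.95,-0.01,0.043,-0.091,1],[-0.77,-3.47,-1.03,-0.01,0.043,-0.091,1]]}}

```text
clock: 2.02
tcp_pos: [0.3389, -0.0392, 0.3237]
ee_rot: [2.731, -0.544, 0.382]
wrist_force: [0.4, -0.2, -0.3]
finger_gap: 0.0937
```

Call:
{"method": "send_rows", "body": {"plan": [[-0.41,-3.52,-1.09,-0.01,0.043,-0.091,1],[-0.04,-3.53,-1.13,-0.01,0.043,-0.091,1],[0.34,-3.5,-1.16,-0.01,0.043,-0.091,1],[0.7,-3.44,-1.17,-0.01,0.043,-0.091,1],[1.06,-3.35,-1.17,-0.01,0.043,-0.091,1]]}}

```text
clock: 2.65
tcp_pos: [0.3832, 0.1408, 0.3202]
ee_rot: [2.616, 0.125, 0.521]
wrist_force: [0.6, -0.4, 0.3]
finger_gap: 0.0939
```

```bash
python3 snap.py b wrist scene
```

```text
2.75 [ 0.74150483 -0.03921903  1.77003818 -0.61433706  1.44601457  0.73419348] [0.38335554 0.14247877 0.31910727] [2.61778158 0.12745815 0.51898349] [ 0.43270931 -0.00596338  1.08469717] 0.09417512728792707
```

View pics/b_wrist.png

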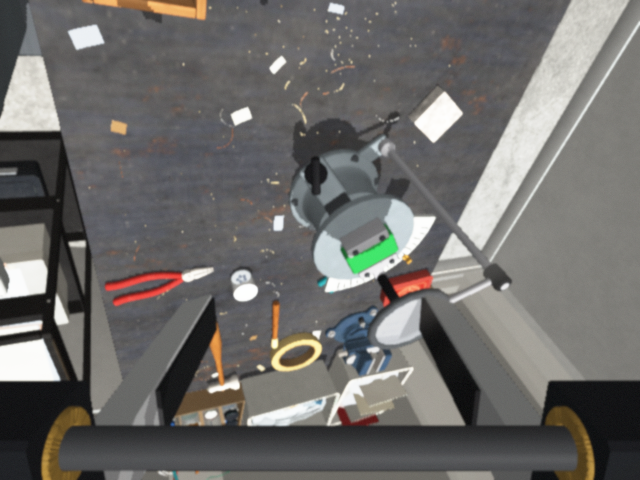

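View pics/b_scene.png

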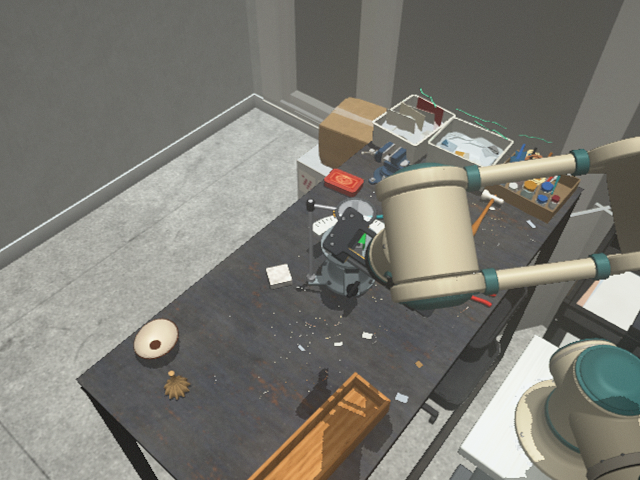

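```bash
python3 -c "
from geo import *
crop('pics/b_wrist.png',270,130,150,110,5,'pics/c3.png')"
```

```text
(no output)
```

View pics/c3.png

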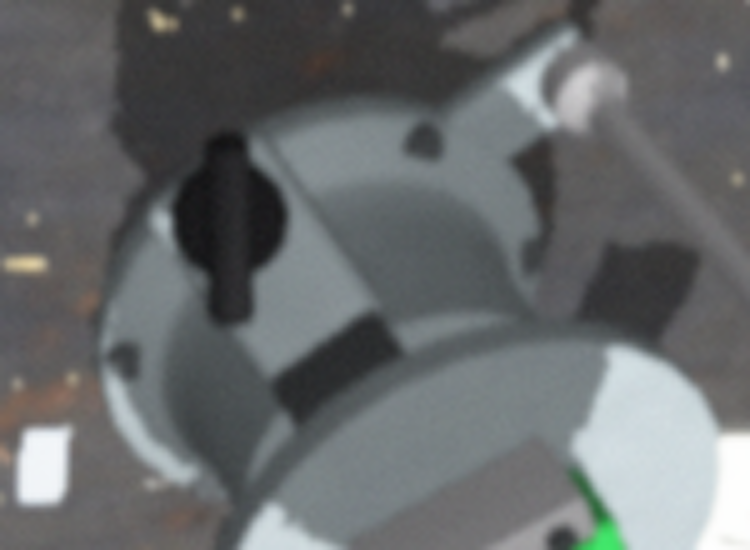

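```bash
python3 -c "
from geo import *
crop('pics/b_scene.png',320,260,60,50,12,'pics/c4.png')"
cat > m2.py <<'E'
from mv import *
from geo import *
S=load('pics/b_scene.pkl');W=load('pics/b_wrist.pkl')
s=lambda u,v:(S,260+u/5-.4,180+v/5-.4)
w=lambda u,v:(W,270+u/5-.4,130+v/5-.4)
t=tri(s(468,540),w(231,228));print('center',t,proj(S,t),proj(W,t))
rel=t[:2]-AX;print(np.hypot(*rel),np.rad2deg(np.arctan2(*rel[::-1])))
e1=tri(s(490,515),w(228,135));e2=tri(s(440,575),w(233,322))
print(e1,e2,np.linalg.norm(e1-e2))
tt=[]
# wing ends from wrist ray on plane perp to axis through center
a=kaxis();E=[]
for uv in((228,135),(233,322)):
    c,d=ray(*w(*uv));E.append(c+d*((t-c)@a)/(d@a))
v=E[1]-E[0];print('len',np.linalg.norm(v),E)
p,R=cur();print('wing dir in tool frame',R.inv().apply(v/np.linalg.norm(v)),'tool z vs -a',R.as_matrix()[:,2],-a)
# foot circle edges, slot plate lines etc: disc centre
E
python3 m2.py
```

```text
center [0.50569563 0.02087077 0.04011347] [352.3017664  287.84354009] [314.69203429 176.54173472]
0.07083518255058927 135.24800024867565
[0.37551022 0.2080896  0.323544  ] [0.38605295 0.19950923 0.30107716] 0.026258917453885575
len 0.04380533688114403 [array([0.50631343, 0.04145715, 0.02969068]), array([0.50729531, 0.00279781, 0.05026733])]
wing dir in tool frame [ 2.40447279e-02  9.99710599e-01 -7.54841956e-04] tool z vs -a [ 0.38161917 -0.42604776 -0.82027442] [ 0.38379755 -0.42625036 -0.81915204]
```

View pics/c4.png

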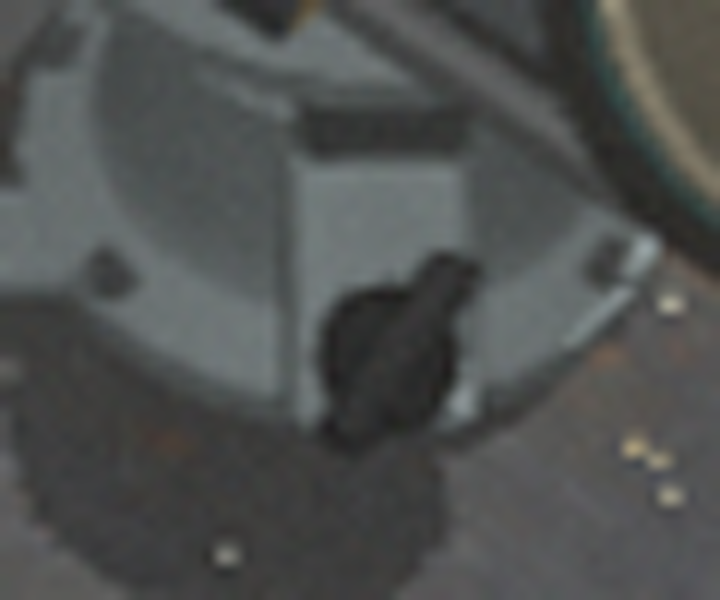

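```bash
python3 - <<'E'
from mv import *
p,R=cur();a=kaxis()
show(rows(p,R,np.array([.505,.026,.055])+.14*a,R,1))
E
```

```text
[[0.05, -0.46, 4.32, 0.0, 0.0, 0.0, 1], [0.05, -0.46, 4.32, 0.0, 0.0, 0.0, 1], [0.05, -0.46, 4.32, 0.0, 0.0, 0.0, 1], [0.05, -0.46, 4.32, 0.0, 0.0, 0.0, 1]]
```

Call:
{"method": "send_rows", "body": {"plan": [[-1,-0.5,4.3,0,0,0,1],[-1,-0.5,4.3,0,0,0,1],[-1,-0.5,4.3,0,0,0,1],[-1,-0.5,4,0,0,0,1],[0,0,0,0,0,0,1]]}}

```text
clock: 3.38
tcp_pos: [0.4085, 0.0752, 0.1571]
ee_rot: [2.615, 0.117, 0.511]
wrist_force: [0.0, -0.0, -0.5]
finger_gap: 0.0942
```

```bash
python3 snap.py c wrist
```

```text
3.425 [ 0.5553202   0.05943506  2.10778088 -0.73510647  1.00156354  0.88345129] [0.41017298 0.07666491 0.15894707] [2.61607011 0.11725187 0.51652422] [-0.193069    1.02349093  0.28211812] 0.09414367210542715
```

View pics/c_wrist.png

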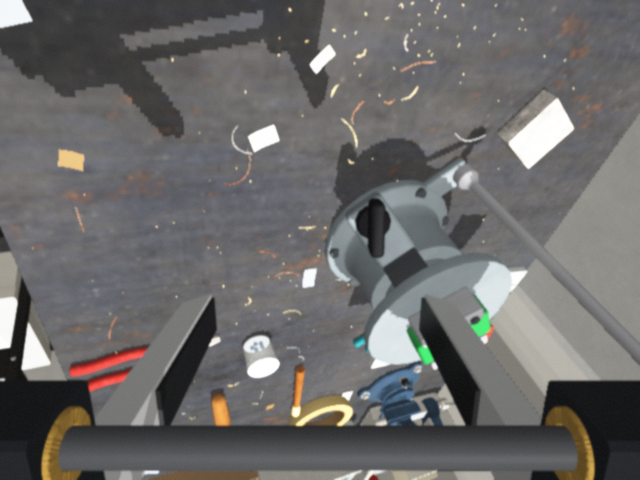

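```bash
python3 -c "
from geo import *
crop('pics/c_wrist.png',320,170,110,90,7,'pics/c5.png')"
```

```text
(no output)
```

View pics/c5.png

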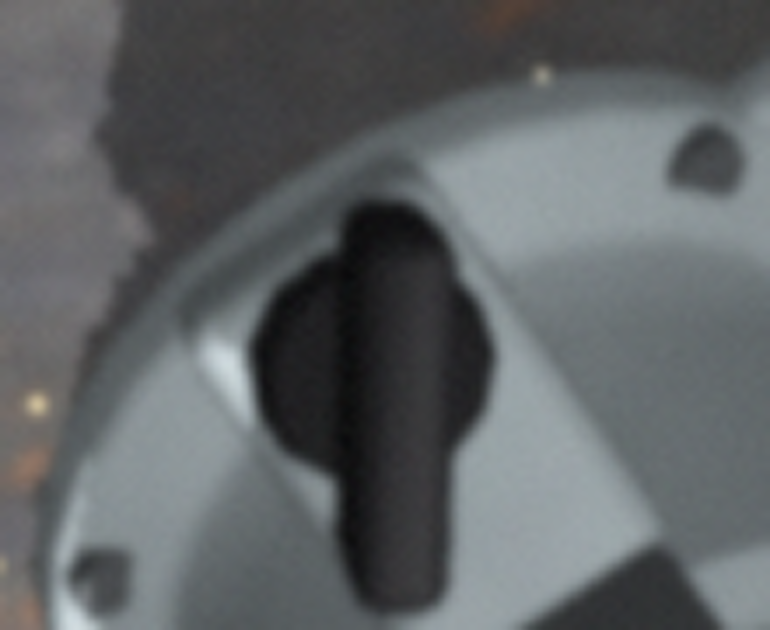

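```bash
cat > m3.py <<'E'
from mv import *
from geo import *
S=load('pics/b_scene.pkl');W=load('pics/b_wrist.pkl');V=load('pics/c_wrist.pkl')
sc=lambda u,v:(S,320+u/12-.45,260+v/12-.45)
w=lambda u,v:(W,270+u/5-.4,130+v/5-.4)
v=lambda a,b:(V,320+a/7-.43,170+b/7-.43)
a=kaxis()
top=tri(w(234,232),v(414,412),sc(402,345));hub=tri(w(230,218),v(373,362),sc(388,360))
print('top',top,'hub',hub,'diff',top-hub,np.linalg.norm(top-hub),a)
for n,q in(('top',top),('hub',hub)):
    for f,uv in((W,w(234,232) if n=='top' else w(230,218)),(V,v(414,412) if n=='top' else v(373,362)),(S,sc(402,345) if n=='top' else sc(388,360))): print(n,proj(f,q)-uv[1:])
print('top wrist only',tri(w(234,232),v(414,412)),'hub',tri(w(230,218),v(373,362)))
for q in(top,hub):
    r=q[:2]-AX;print(np.hypot(*r),np.rad2deg(np.arctan2(r[1],r[0])))
E=[]
for uv in((412,218),(420,612)):
    c,d=ray(*v(*uv));E.append(c+d*((top-c)@a)/(d@a))
x=E[1]-E[0];p,R=cur();print('len',np.linalg.norm(x),R.inv().apply(x),x, np.mean(E,0))
# slot plate edges -> holder yaw : right edge (430,170)-(650,530), left (195,330)-(330,520)
E
python3 m3.py
```

```text
top [0.49205147 0.04237549 0.07079757] hub [0.49914807 0.03397415 0.05269261] diff [-0.00709659  0.00840134  0.01810496] 0.02118333369282621 [-0.38379755  0.42625036  0.81915204]
top [-0.49428718  0.56424152]
top [-1.45690108  1.57518628]
top [-1.06995415  0.25407221]
hub [-0.56471549  0.22112976]
hub [-0.4456946   0.64994074]
hub [-0.56715439  0.02438382]
top wrist only [0.49281602 0.04322323 0.07056728] hub [0.50062194 0.03304649 0.05099209]
0.09583253571832039 131.8585963752384
0.0848403597267938 132.07515588114526
len 0.0414863774384971 [0.00263014 0.04140277 0.00011228] [ 0.00220076 -0.03631905  0.01992995] [0.49319166 0.04297488 0.07101989]
```

```bash
sed -i 's/^K=.*/K=np.array([.4957,.0382,.0617])/' mv.py; python3 - <<'E'
from mv import *
p,R=cur();a=kaxis()
from scipy.spatial.transform import Rotation as Ro
R2=R*Ro.from_rotvec([0,0,-.045]); z=-a; R2=mk(z,R2.as_matrix()[:,0])
show(rows(p,R,K+.06*a,R2,-.05,4)); show(rows(K+.06*a,R2,K-.007*a,R2,-.05,4))
E
```

```text
[[0.98, -0.28, 1.72, 0.001, 0.001, -0.011, -0.05], [0.99, -0.27, 1.72, 0.001, 0.001, -0.011, -0.05], [0.99, -0.26, 1.72, 0.001, 0.001, -0.011, -0.05], [0.99, -0.24, 1.72, 0.001, 0.001, -0.011, -0.05]]
[[-0.0, -0.0, 1.68, 0.0, 0.0, 0.0, -0.05], [-0.0, -0.0, 1.68, 0.0, 0.0, 0.0, -0.05], [-0.0, -0.0, 1.68, 0.0, 0.0, 0.0, -0.05], [-0.0, -0.0, 1.68, 0.0, 0.0, 0.0, -0.05]]
```

Call:
{"method": "send_rows", "body": {"plan": [[1,-0.3,1.7,0,0,-0.011,-0.05],[1,-0.3,1.7,0,0,-0.011,-0.05],[1,-0.2,1.7,0,0,-0.011,-0.05],[1,-0.2,1.7,0,0,-0.011,-0.05],[0,0,0,0,0,0,-0.05]]}}

```text
clock: 4.05
tcp_pos: [0.4744, 0.0648, 0.1115]
ee_rot: [2.608, 0.175, 0.503]
wrist_force: [-0.8, 0.6, 0.5]
finger_gap: 0.0472
```

```bash
python3 snap.py d wrist side; python3 - <<'E'
from mv import *
p,R=cur();a=kaxis();print('tool-frame vec to K',R.inv().apply(K-p))
E
```

```text
4.15 [ 0.44553765  0.1873237   2.10545027 -0.82305148  0.8492628   0.87248193] [0.47345041 0.06488486 0.11191095] [2.60803412 0.17571641 0.50341592] [-0.33233822  0.28317612 -0.23667875] 0.045096181755789284
tool-frame vec to K [-0.0010477   0.00034624  0.06104955]
```

View pics/d_wrist.png

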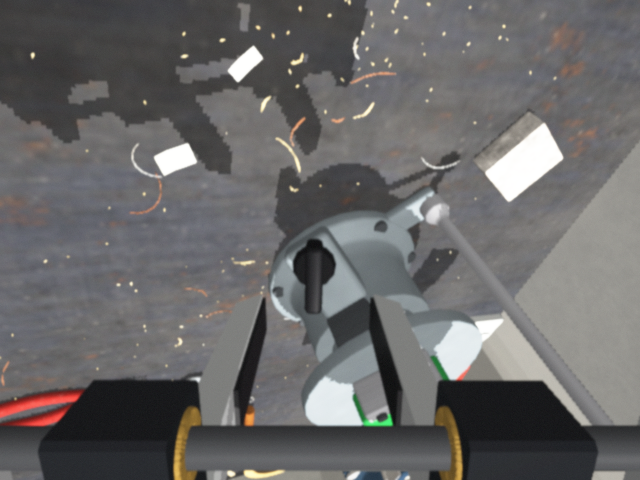

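```bash
python3 -c "
from geo import *
crop('pics/d_wrist.png',270,220,100,110,6,'pics/c6.png')"
```

```text
(no output)
```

View pics/c6.png

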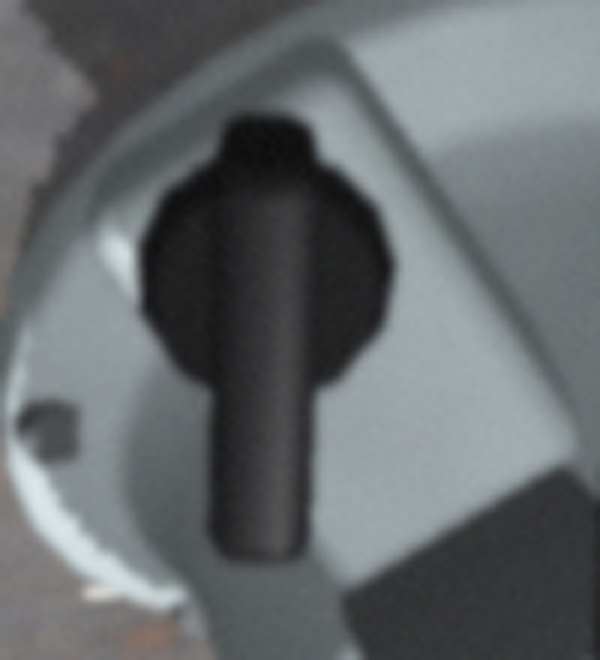

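```bash
cat >> m3.py <<'E'
print('---')
X=load('pics/d_wrist.pkl');x=lambda u,v:(X,270+u/6-.42,220+v/6-.42)
top=tri(w(234,232),v(414,412),x(263,372));hub=tri(w(230,218),v(373,362),x(266,270))
print(top,hub,np.linalg.norm(top-hub),'K est',top-.012*a,hub+.012*a, proj(X,top)-x(263,372)[1:],proj(X,hub)-x(266,270)[1:])
print('K in tool',R.inv().apply(top-.012*a-p),R.inv().apply(hub+.012*a-p))
E
python3 m3.py|sed -n '/---/,$p'
```

```text
---
[0.48932554 0.04720333 0.07578928] [0.50061075 0.03302226 0.0509313 ] 0.03076325710421373 K est [0.49393111 0.04208833 0.06595945] [0.49600518 0.03813727 0.06076112] [ 1.00942972 -0.86752153] [0.1194581  0.05617425]
K in tool [-0.00050918 -0.00110697  0.05521952] [-1.07844317e-03 -3.45739367e-05  6.19620181e-02]
```

Call:
{"method": "send_rows", "body": {"plan": [[-0.1,0,2,0,0,0,-0.05],[0,0,2,0,0,0,-0.05],[0,0,1.6,0,0,0,-0.05],[0,0,0.8,0,0,0,-0.05],[0,0,0,0,0,0,-0.05]]}}

```text
clock: 4.78
tcp_pos: [0.4968, 0.0374, 0.0592]
ee_rot: [2.608, 0.176, 0.504]
wrist_force: [-0.2, -0.4, -0.1]
finger_gap: 0.0449
```

```bash
python3 snap.py e wrist
```

```text
4.825 [ 0.35869554  0.28159067  2.16597734 -0.9711211   0.70420199  0.99134783] [0.49697199 0.03763977 0.05947636] [2.60819734 0.1764495  0.5047722 ] [ 0.90675901 -0.10542398 -0.15500761] 0.04412257206802041
```

View pics/e_wrist.png

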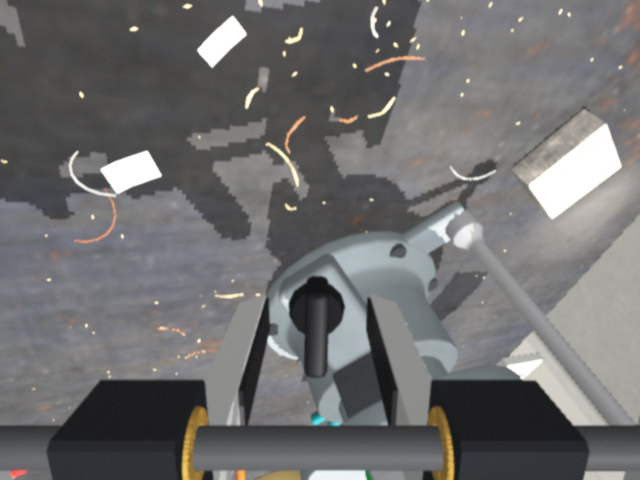

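Call:
{"method": "send_rows", "body": {"plan": [[0,0,0,0,0,0,-1],[0,0,0,0,0,0,-1],[0,0,0,0,0,0,-1],[0,0,0,0,0,0,-1],[0,0,0,0,0,0,-1]]}}

```text
clock: 5.45
tcp_pos: [0.4962, 0.0374, 0.059]
ee_rot: [2.608, 0.176, 0.503]
wrist_force: [-4.3, 2.2, 2.4]
finger_gap: 0.0097
```

Call:
{"method": "send_rows", "body": {"plan": [[0,0,0,0,0,-0.1,-1],[0,0,0,0,0,-0.1,-1],[0,0,0,0,0,-0.1,-1]]}}

```text
clock: 5.82
tcp_pos: [0.4958, 0.0373, 0.0589]
ee_rot: [2.52, 0.56, 0.393]
wrist_force: [-4.8, 1.8, 3.7]
finger_gap: 0.0093
```

```bash
python3 -c "
from rig import status
s=status.sense();print(s['q'],s['wrist_force'],s['wrist_torque'])"
```

```text
[ 0.35873114  0.28176908  2.16724164 -0.96994576  0.70476242  0.6886885 ] [-4.83064112  1.76927459  3.69075727] [ 0.34228666  0.60091193 -0.39838956]
```

Call:
{"method": "send_rows", "body": {"plan": [[0,0,0,0,0,-0.12,-1],[0,0,0,0,0,-0.12,-1],[0,0,0,0,0,-0.12,-1],[0,0,0,0,0,-0.12,-1],[0,0,0,0,0,-0.12,-1]]}}

```text
clock: 6.45
tcp_pos: [0.4951, 0.0366, 0.0589]
ee_rot: [2.206, 1.259, 0.161]
wrist_force: [-5.9, 1.9, 5.8]
finger_gap: 0.0095
```

Call:
{"method": "send_rows", "body": {"plan": [[0,0,0,0,0,-0.12,-1],[0,0,0,0,0,-0.12,-1],[0,0,0,0,0,-0.12,-1],[0,0,0,0,0,-0.12,-1],[0,0,0,0,0,-0.12,-1]]}}

```text
clock: 7.08
tcp_pos: [0.4948, 0.0358, 0.0592]
ee_rot: [1.731, 1.849, -0.08]
wrist_force: [-7.4, 0.1, 6.4]
finger_gap: 0.0099
```

Call:
{"method": "send_rows", "body": {"plan": [[0,0,0,0,0,-0.05,-1],[0,0,0,0,0,0,-1]]}}

```text
clock: 7.32
tcp_pos: [0.4948, 0.0357, 0.0592]
ee_rot: [1.688, 1.89, -0.098]
wrist_force: [-7.1, -0.0, 6.4]
finger_gap: 0.0099
```

```bash
python3 snap.py f wrist side
```

```text
7.425 [ 0.35831479  0.28127363  2.16818073 -0.97066434  0.70803624 -0.55836274] [0.49479493 0.035696   0.05923681] [ 1.68788919  1.88968333 -0.09831981] [-7.11720706  0.1217132   6.74875533] 0.009873473850422237
```

View pics/f_wrist.png

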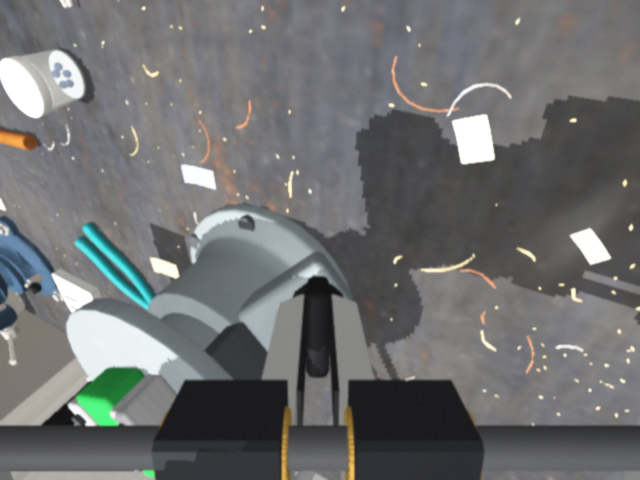

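View pics/f_side.png

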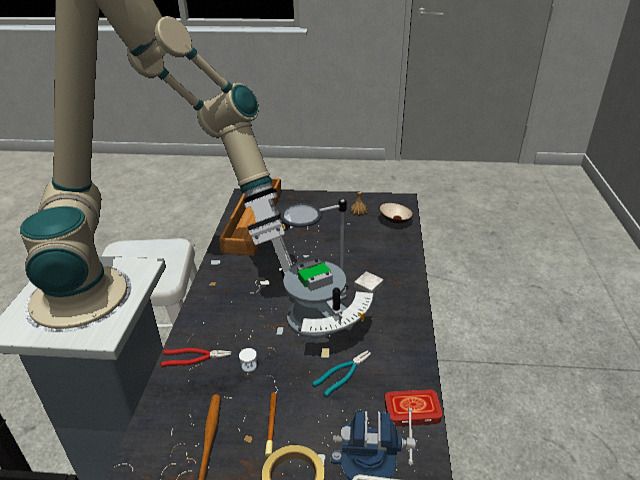

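```bash
python3 - <<'E'
from rig import status
import pickle
s=status.sense();pickle.dump({k:s[k] for k in('tcp_pos','ee_rot','q')},open('release.pkl','wb'))
E
```

Call:
{"method": "send_rows", "body": {"plan": [[0,0,0,0,0,0,-0.05],[0,0,0,0,0,0,-0.05],[0,0,-2,0,0,0,-0.05],[0,0,-4,0,0,0,-0.05],[0,0,-4,0,0,0,-0.05]]}}

```text
clock: 8.05
tcp_pos: [0.4588, 0.0809, 0.1419]
ee_rot: [1.687, 1.892, -0.092]
wrist_force: [0.7, -0.4, 0.5]
finger_gap: 0.0442
```

```bash
python3 snap.py g wrist; python3 - <<'E'
from mv import *
p,R=cur()
A=np.deg2rad(-58);r=np.array([np.cos(A),np.sin(A),0])
Rd=mk([0,0,-1],[r[1],-r[0],0])
print((R.inv()*Rd).as_rotvec())
W1=[.38,.06,.36]
o=rows(p,R,W1,R,1);show(o);print()
# intermediate: vertical with rotation via +z
Rm=mk([0,0,-1],R.as_matrix()[:,0])
print('tilt',(R.inv()*Rm).as_rotvec(),'then',(Rm.inv()*Rd).as_rotvec())
E
```

```text
8.1 [ 0.50174104  0.13452041  2.0615327  -0.76169161  0.94103795 -0.72130891] [0.46000268 0.08318023 0.1457137 ] [ 1.68567138  1.88975558 -0.08202488] [0.0457525  1.1179819  1.58527484] 0.04494583290618844
[-0.27025747  0.67254851 -1.94243729]
[[-2.38, -0.12, -3.93, 0.0, 0.0, 0.0, 1], [-2.38, -0.12, -3.93, 0.0, 0.0, 0.0, 1], [-2.38, -0.12, -3.93, 0.0, 0.0, 0.0, 1], [-2.38, -0.12, -3.93, 0.0, 0.0, 0.0, 1], [-2.38, -0.12, -3.93, 0.0, 0.0, 0.0, 1]]

tilt [0.38173295 0.47772681 0.09420672] then [ 0.          0.         -2.11252109]
```

View pics/g_wrist.png

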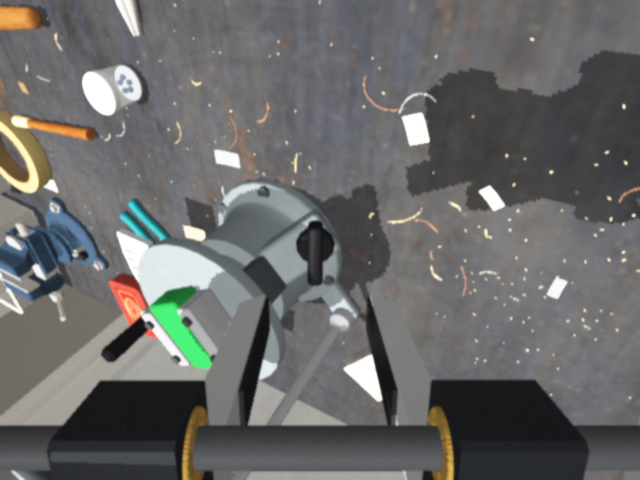

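Call:
{"method": "send_rows", "body": {"plan": [[-2.4,-0.1,-3.9,0,0,0,1],[-2.4,-0.1,-3.9,0,0,0,1],[-2.4,-0.1,-3.9,0,0,0,1],[-2.4,-0.1,-3.9,0,0,0,1],[-2.4,-0.1,-3.9,0,0,0,1]]}}

```text
clock: 8.72
tcp_pos: [0.3817, 0.0566, 0.357]
ee_rot: [1.686, 1.891, -0.091]
wrist_force: [0.0, 0.5, 0.3]
finger_gap: 0.0911
```

```bash
python3 - <<'E'
from mv import *
p,R=cur();print(p,status.sense()['q'])
A=np.deg2rad(-58);r=np.array([np.cos(A),np.sin(A),0])
Rd=mk([0,0,-1],[r[1],-r[0],0])
Rm=mk([0,0,-1],R.as_matrix()[:,0])
show(rows(p,R,p,Rm,1,4))
d=(Rm.inv()*Rd).as_rotvec();tot=d[2]+2*np.pi;print(d,tot)
n=25;T=np.r_[AX+.093*r[:2],.30];print(T)
P0=p+0;Rc=Rm;o=[]
for i in range(n):
    t=Rc.inv().apply((T-P0)/n)*100;o.append([round(float(v),2) for v in t]+[0,0,round(tot/n,3),1]);Rc=Rc*Ro.from_rotvec([0,0,tot/n])
show(o)
E
```

```text
[0.38172812 0.05656068 0.35695945] [ 0.5484177  -0.16335369  1.78404338 -0.60635504  1.4268865  -1.07602599]
[[0.0, 0.0, 0.0, 0.094, 0.12, 0.023, 1], [0.0, 0.0, 0.0, 0.094, 0.12, 0.023, 1], [0.0, 0.0, 0.0, 0.094, 0.12, 0.023, 1], [0.0, 0.0, 0.0, 0.094, 0.12, 0.023, 1]]
[ 0.          0.         -2.11151791] 4.1716673992835975
[ 0.60528249 -0.10786847  0.3       ]
[[-0.67, 0.88, 0.23, 0, 0, np.float64(0.167), 1], [-0.52, 0.98, 0.23, 0, 0, np.float64(0.167), 1], [-0.35, 1.05, 0.23, 0, 0, np.float64(0.167), 1], [-0.17, 1.1, 0.23, 0, 0, np.float64(0.167), 1], [0.02, 1.11, 0.23, 0, 0, np.float64(0.167), 1]]
[[0.2, 1.09, 0.23, 0, 0, np.float64(0.167), 1], [0.38, 1.04, 0.23, 0, 0, np.float64(0.167), 1], [0.55, 0.97, 0.23, 0, 0, np.float64(0.167), 1], [0.7, 0.86, 0.23, 0, 0, np.float64(0.167), 1], [0.83, 0.73, 0.23, 0, 0, np.float64(0.167), 1]]
[[0.94, 0.58, 0.23, 0, 0, np.float64(0.167), 1], [1.03, 0.42, 0.23, 0, 0, np.float64(0.167), 1], [1.08, 0.24, 0.23, 0, 0, np.float64(0.167), 1], [1.11, 0.06, 0.23, 0, 0, np.float64(0.167), 1], [1.1, -0.13, 0.23, 0, 0, np.float64(0.167), 1]]
[[1.07, -0.31, 0.23, 0, 0, np.float64(0.167), 1], [1.0, -0.48, 0.23, 0, 0, np.float64(0.167), 1], [0.91, -0.64, 0.23, 0, 0, np.float64(0.167), 1], [0.79, -0.78, 0.23, 0, 0, np.float64(0.167), 1], [0.65, -0.9, 0.23, 0, 0, np.float64(0.167), 1]]
[[0.49, -1.0, 0.23, 0, 0, np.float64(0.167), 1], [0.32, -1.06, 0.23, 0, 0, np.float64(0.167), 1], [0.14, -1.1, 0.23, 0, 0, np.float64(0.167), 1], [-0.05, -1.11, 0.23, 0, 0, np.float64(0.167), 1], [-0.23, -1.09, 0.23, 0, 0, np.float64(0.167), 1]]
```

Call:
{"method": "send_rows", "body": {"plan": [[0,0,0,0.094,0.12,0.023,1],[0,0,0,0.094,0.12,0.023,1],[0,0,0,0.094,0.12,0.023,1],[0,0,0,0.094,0.12,0.023,1]]}}

```text
clock: 9.22
tcp_pos: [0.3826, 0.0564, 0.3563]
ee_rot: [-2.2, -2.239, -0.0]
wrist_force: [-0.0, -0.5, -1.0]
finger_gap: 0.0939
```

Call:
{"method": "send_rows", "body": {"plan": [[-0.67,0.88,0.1,0,0,0.167,1],[-0.52,0.98,0.1,0,0,0.167,1],[-0.35,1.05,0.1,0,0,0.167,1],[-0.17,1.1,0.1,0,0,0.167,1],[0.02,1.11,0.1,0,0,0.167,1]]}}

```text
clock: 9.85
tcp_pos: [0.4273, 0.0231, 0.3501]
ee_rot: [2.922, 1.147, -0.004]
wrist_force: [1.0, -0.1, -0.2]
finger_gap: 0.094
```

Call:
{"method": "send_rows", "body": {"plan": [[0.2,1.09,0.1,0,0,0.167,1],[0.38,1.04,0.1,0,0,0.167,1],[0.55,0.97,0.1,0,0,0.167,1],[0.7,0.86,0.1,0,0,0.167,1],[0.83,0.73,0.1,0,0,0.167,1]]}}

```text
clock: 10.48
tcp_pos: [0.4719, -0.0098, 0.3451]
ee_rot: [3.136, -0.136, -0.002]
wrist_force: [0.2, -0.5, 0.5]
finger_gap: 0.0939
```

Call:
{"method": "send_rows", "body": {"plan": [[0.94,0.58,0.1,0,0,0.167,1],[1.03,0.42,0.1,0,0,0.167,1],[1.08,0.24,0.1,0,0,0.167,1],[1.11,0.06,0.1,0,0,0.167,1],[1.1,-0.13,0.1,0,0,0.167,1]]}}

```text
clock: 11.1
tcp_pos: [0.5165, -0.0426, 0.34]
ee_rot: [2.811, -1.396, -0.001]
wrist_force: [-0.4, 0.8, -0.5]
finger_gap: 0.094
```

Call:
{"method": "send_rows", "body": {"plan": [[1.07,-0.31,0.1,0,0,0.167,1],[1.0,-0.48,0.1,0,0,0.167,1],[0.91,-0.64,0.1,0,0,0.167,1],[0.79,-0.78,0.1,0,0,0.167,1],[0.65,-0.9,0.1,0,0,0.167,1]]}}

```text
clock: 11.72
tcp_pos: [0.5612, -0.0757, 0.3349]
ee_rot: [2.003, -2.416, 0.001]
wrist_force: [0.6, -0.3, -0.1]
finger_gap: 0.0938
```

Call:
{"method": "send_rows", "body": {"plan": [[0.49,-1.0,0.3,0,0,0.167,1],[0.32,-1.06,0.3,0,0,0.167,1],[0.14,-1.1,0.3,0,0,0.167,1],[-0.05,-1.11,0.3,0,0,0.167,1],[-0.23,-1.09,0.3,0,0,0.167,1]]}}

```text
clock: 12.35
tcp_pos: [0.6058, -0.1088, 0.3197]
ee_rot: [0.852, -3.021, 0.003]
wrist_force: [-0.2, -0.2, -0.3]
finger_gap: 0.0939
```

```bash
python3 snap.py h wrist side
```

```text
12.45 [-0.2890129   0.30353427  1.19148386 -0.00325798  1.64864187  2.29725342] [ 0.60591222 -0.10908064  0.31903484] [ 8.59805407e-01 -3.01801735e+00  2.55881432e-03] [ 0.23911668  0.32331218 -0.11938925] 0.0937646059539157
```

View pics/h_wrist.png

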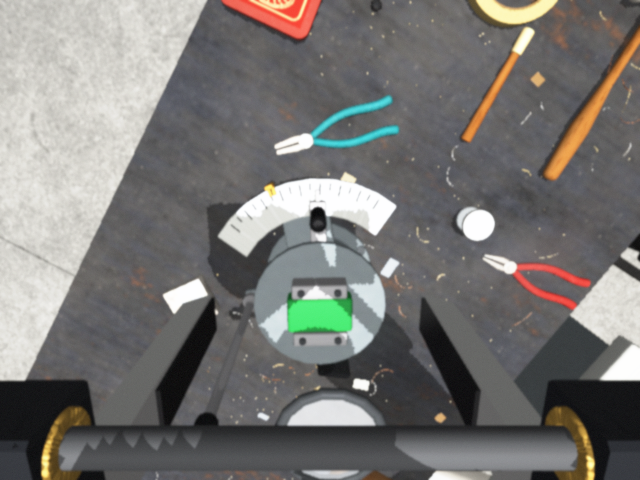

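```bash
python3 -c "
from geo import *
crop('pics/h_wrist.png',210,165,200,90,4,'pics/c7.png')
crop('pics/h_wrist.png',240,220,160,150,4,'pics/c8.png')"
```

```text
(no output)
```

View pics/c7.png

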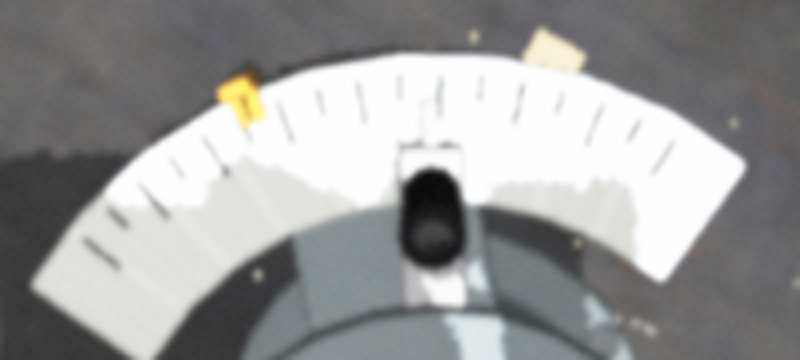

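View pics/c8.png

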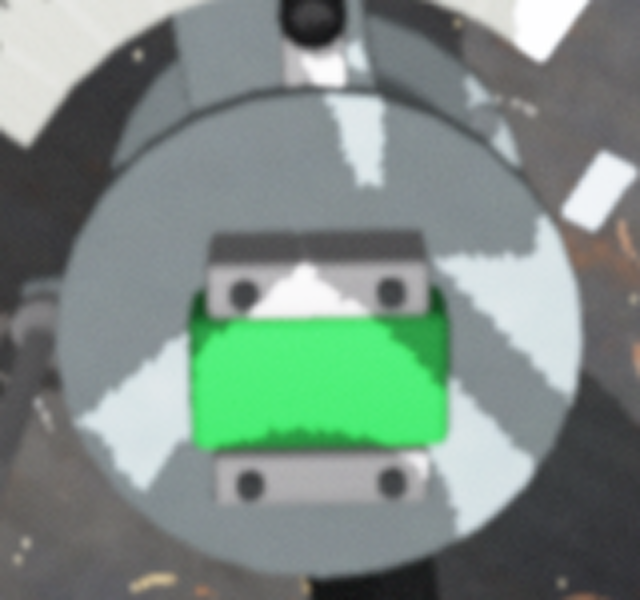

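```bash
cat > m4.py <<'E'
from mv import *
from geo import *
from scipy.optimize import least_squares
X=load('pics/h_wrist.pkl')
c7=lambda u,v:(X,210+u/4-.38,165+v/4-.38); c8=lambda u,v:(X,240+u/4-.38,220+v/4-.38)
def circ(pts,z,r=None):
    P=np.array([onz(*p,z)[:2] for p in pts])
    if r: q=least_squares(lambda c:np.hypot(*(P-c).T)-r,P.mean(0))
    else: q=least_squares(lambda c:np.hypot(*(P-c[:2]).T)-c[2],[.556,-.029,.12])
    return q.x,np.round(q.fun,4)
print('disc',circ([c8(57,320),c8(582,320),c8(315,577),c8(120,168),c8(520,168),c8(315,87),c8(120,490),c8(525,480)],.108,.066))
sec=[c7(32,287),c7(130,170),c7(210,115),c7(320,67),c7(430,52),c7(520,60),c7(640,97),c7(746,165)]
C,e=circ(sec,.076,.122);print('sector',C,e,circ(sec,.076))
for C in(C,AX):
    ang=lambda p:(np.rad2deg(np.arctan2(p[1]-C[1],p[0]-C[0])).round(2),np.hypot(*(p[:2]-C)).round(4))
    print([ang(onz(*c7(*t),.076)) for t in((100,253),(153,200),(217,158),(287,122),(362,102),(439,95),(519,103),(596,124),(664,157))])
    print('tab inner',ang(onz(*c7(250,124),.078)),'line',ang(onz(*c7(243,101),.080)))
    print('pointer',ang(onz(*c7(421,100),.078)),'post top',ang(onz(*c8(311,16),.150)),onz(*c8(311,16),.150))
E
python3 m4.py
```

```text
disc (array([ 0.55661871, -0.03197749]), array([-0.0007, -0.0006,  0.0007,  0.0002,  0.0003, -0.0003, -0.0004,
       -0.0007]))
sector [ 0.55586484 -0.03177136] [ 0.0001 -0.0005 -0.0005  0.0006  0.0006  0.0001 -0.0001 -0.0005] (array([ 0.55679943, -0.03284455,  0.1207487 ]), array([ 0.0004, -0.0004, -0.0006,  0.0004,  0.0004,  0.    , -0.0001,
       -0.0002]))
[(np.float64(-8.05), np.float64(0.1126)), (np.float64(-18.12), np.float64(0.1122)), (np.float64(-28.22), np.float64(0.1113)), (np.float64(-38.46), np.float64(0.112)), (np.float64(-48.4), np.float64(0.1119)), (np.float64(-58.24), np.float64(0.1119)), (np.float64(-68.5), np.float64(0.1116)), (np.float64(-78.77), np.float64(0.1116)), (np.float64(-88.65), np.float64(0.1114))]
tab inner (np.float64(-34.22), np.float64(0.1153)) line (np.float64(-34.81), np.float64(0.1213))
pointer (np.float64(-55.94), np.float64(0.1111)) post top (np.float64(-56.84), np.float64(0.0935)) [ 0.60701628 -0.11004369  0.15      ]
[(np.float64(-9.45), np.float64(0.1129)), (np.float64(-19.47), np.float64(0.1129)), (np.float64(-29.5), np.float64(0.1126)), (np.float64(-39.6), np.float64(0.1136)), (np.float64(-49.38), np.float64(0.1139)), (np.float64(-59.03), np.float64(0.1142)), (np.float64(-69.07), np.float64(0.1142)), (np.float64(-79.11), np.float64(0.1143)), (np.float64(-88.75), np.float64(0.1142))]
tab inner (np.float64(-35.38), np.float64(0.1167)) line (np.float64(-35.91), np.float64(0.1228))
pointer (np.float64(-56.78), np.float64(0.1134)) post top (np.float64(-57.81), np.float64(0.0958)) [ 0.60701628 -0.11004369  0.15      ]
```

```bash
sed -i 's/^AX=.*/AX=np.array([.5562,-.0319]);YAW=np.deg2rad(-48.4)/' mv.py; python3 - <<'E'
from mv import *
p,R=cur();A=np.deg2rad(-56.7);r=np.array([np.cos(A),np.sin(A),0]);Rd=mk([0,0,-1],[r[1],-r[0],0])
show(rows(p,R,[.6072,-.1098,.119],Rd,.3,5))
E
```

```text
[[-0.03, -0.02, 4.0, -0.0, -0.001, -0.005, 0.3], [-0.03, -0.02, 4.0, -0.0, -0.001, -0.005, 0.3], [-0.02, -0.02, 4.0, -0.0, -0.001, -0.005, 0.3], [-0.02, -0.03, 4.0, -0.0, -0.001, -0.005, 0.3], [-0.02, -0.03, 4.0, -0.0, -0.001, -0.005, 0.3]]
```

Call:
{"method": "send_rows", "body": {"plan": [[0,0,4,0,0,-0.005,0.3],[-0.1,-0.1,4,0,0,-0.005,0.3],[0,0,4,0,0,-0.005,0.3],[0,0,4,0,0,-0.005,0.3],[0,0,4,0,0,-0.005,0.3]]}}

```text
clock: 13.08
tcp_pos: [0.6061, -0.1086, 0.1194]
ee_rot: [0.904, -3.007, 0.003]
wrist_force: [0.5, -0.1, -0.3]
finger_gap: 0.0609
```

Call:
{"method": "send_rows", "body": {"plan": [[0,0,0,0,0,0,0.3]]}}

```text
clock: 13.2
tcp_pos: [0.6036, -0.1079, 0.1175]
ee_rot: [0.901, -3.001, -0.004]
wrist_force: [1.2, -0.1, 0.4]
finger_gap: 0.0614
```

```bash
python3 snap.py i wrist
```

```text
13.25 [-0.28867626  0.39379188  1.54564357 -0.00265378  1.20544753  2.27119373] [ 0.60555646 -0.10844679  0.11988749] [ 9.01190405e-01 -3.00527130e+00  4.24642300e-04] [ 0.09656286 -0.84297086  0.72851189] 0.06125093068761329
```

View pics/i_wrist.png

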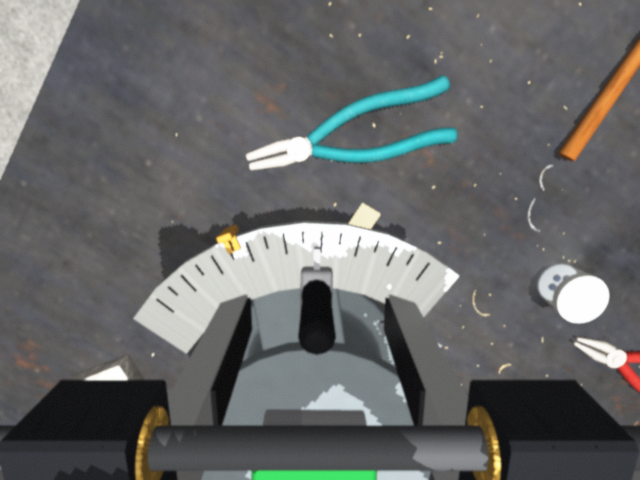

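Call:
{"method": "send_rows", "body": {"plan": [[0,0,0,0,0,0,-0.5],[0,0,0,0,0,0,-1],[0,0,0,0,0,0,-1],[0,0,0,0,0,0,-1],[0,0,0,0,0,0,-1]]}}

```text
clock: 13.88
tcp_pos: [0.6063, -0.1087, 0.1207]
ee_rot: [0.9, -3.008, 0.003]
wrist_force: [-0.3, 0.3, -0.4]
finger_gap: 0.0146
```

```bash
python3 snap.py j wrist;python3 -c "
from geo import *
crop('pics/j_wrist.png',200,200,200,130,4,'pics/c9.png')"
```

```text
13.925 [-0.28876023  0.39277828  1.54497443 -0.00273672  1.20457355  2.27268497] [ 0.60626554 -0.10874218  0.12075483] [ 8.99467032e-01 -3.00797605e+00  2.72731157e-03] [-0.54160873  1.10514197  1.94990722] 0.013950360381644742
```

View pics/c9.png

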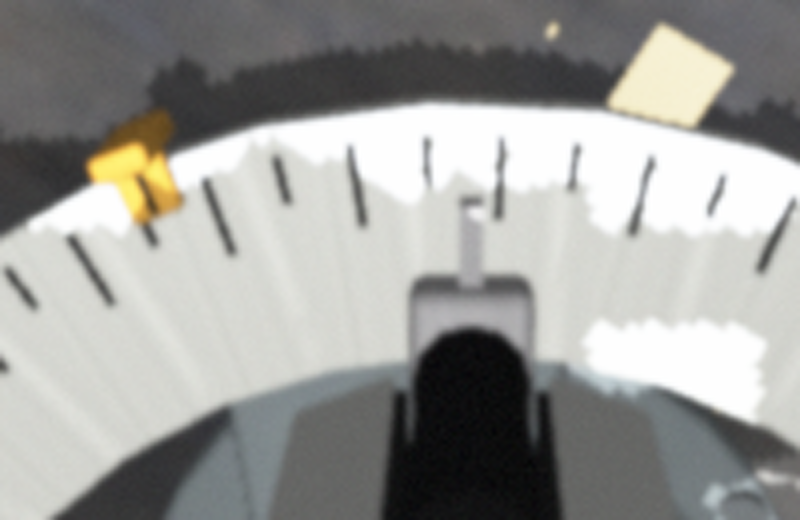

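```bash
cat > m5.py <<'E'
from mv import *
from geo import *
import sys
def ang(p): return np.rad2deg(np.arctan2(p[1]-AX[1],p[0]-AX[0])).round(2),np.hypot(*(p[:2]-AX)).round(4)
X=load('pics/j_wrist.pkl');c=lambda u,v:(X,200+u/4-.38,200+v/4-.38)
print('ticks',[ang(onz(*c(*t),.076)) for t in((110,302),(155,243),(233,253),(363,225),(498,217),(635,233),(287,203),(428,185))])
print('tab inner',ang(onz(*c(158,220),.078)),'line',ang(onz(*c(150,195),.079)))
print('pointer',ang(onz(*c(471,207),.078)),ang(onz(*c(471,207),.083)),ang(onz(*c(471,280),.095)))
E
python3 m5.py
```

```text
ticks [(np.float64(-28.11), np.float64(0.1063)), (np.float64(-33.3), np.float64(0.1111)), (np.float64(-38.3), np.float64(0.106)), (np.float64(-48.32), np.float64(0.1057)), (np.float64(-58.42), np.float64(0.1058)), (np.float64(-68.74), np.float64(0.1057)), (np.float64(-43.26), np.float64(0.1108)), (np.float64(-53.37), np.float64(0.1105))]
tab inner (np.float64(-34.53), np.float64(0.1144)) line (np.float64(-34.92), np.float64(0.1182))
pointer (np.float64(-56.41), np.float64(0.1078)) (np.float64(-56.41), np.float64(0.1093)) (np.float64(-56.38), np.float64(0.1033))
```

Call:
{"method": "send_rows", "body": {"plan": [[-0.35,0.007,0,0,0,-0.038,-1],[-0.35,0.007,0,0,0,-0.038,-1],[-0.35,0.007,0,0,0,-0.038,-1],[-0.35,0.007,0,0,0,-0.038,-1],[-0.35,0.007,0,0,0,-0.038,-1]]}}

```text
clock: 14.55
tcp_pos: [0.6202, -0.0975, 0.1207]
ee_rot: [1.184, -2.908, 0.002]
wrist_force: [-1.0, -0.3, 3.0]
finger_gap: 0.0141
```

Call:
{"method": "send_rows", "body": {"plan": [[-0.35,0.007,0,0,0,-0.038,-1],[-0.35,0.007,0,0,0,-0.038,-1],[-0.35,0.007,0,0,0,-0.038,-1],[-0.35,0.007,0,0,0,-0.038,-1],[-0.35,0.007,0,0,0,-0.038,-1]]}}

```text
clock: 15.18
tcp_pos: [0.6315, -0.0841, 0.1207]
ee_rot: [1.455, -2.782, 0.002]
wrist_force: [-1.0, -1.2, 4.8]
finger_gap: 0.0141
```

Call:
{"method": "send_rows", "body": {"plan": [[0,0,0,0,0,0,-1]]}}

```text
clock: 15.3
tcp_pos: [0.6317, -0.0837, 0.1207]
ee_rot: [1.454, -2.783, 0.001]
wrist_force: [-0.0, 1.0, 5.0]
finger_gap: 0.0139
```

```bash
python3 snap.py k wrist;python3 -c "
from geo import *
crop('pics/k_wrist.png',200,200,200,130,4,'pics/c10.png')"
```

```text
15.35 [-2.40067090e-01  4.22453600e-01  1.49553809e+00 -1.51334653e-03
  1.22384206e+00  1.93953347e+00] [ 0.63170561 -0.08375673  0.12072553] [ 1.45369484e+00 -2.78376257e+00  1.42850738e-03] [0.01757155 0.75903641 4.60442626] 0.014133113742776466
```

View pics/c10.png

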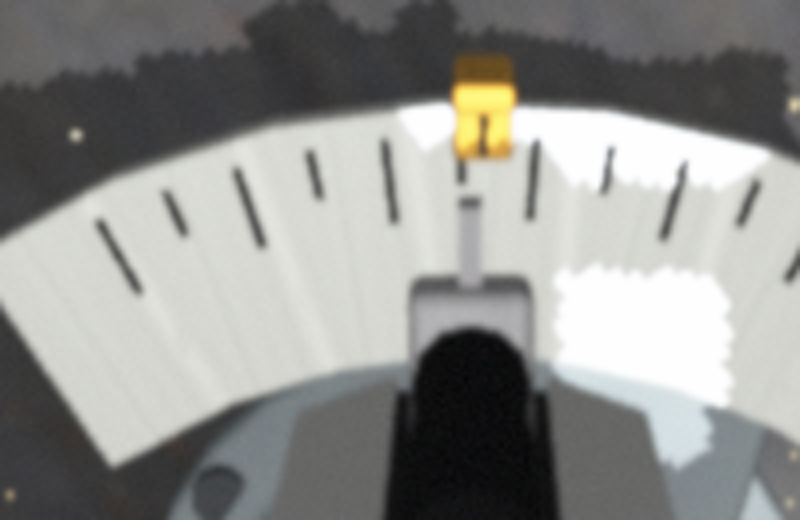

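```bash
python3 - <<'E'
from m5 import *
X=load('pics/k_wrist.pkl');c=lambda u,v:(X,200+u/4-.38,200+v/4-.38)
print('---ticks',[ang(onz(*c(*t),.076)) for t in((393,220),(531,217),(665,237),(462,182),(605,190))])
print('tab',ang(onz(*c(484,157),.078)),ang(onz(*c(484,130),.079)),'pointer',ang(onz(*c(470,205),.078)),ang(onz(*c(470,280),.095)))
E
```

```text
ticks [(np.float64(-28.11), np.float64(0.1063)), (np.float64(-33.3), np.float64(0.1111)), (np.float64(-38.3), np.float64(0.106)), (np.float64(-48.32), np.float64(0.1057)), (np.float64(-58.42), np.float64(0.1058)), (np.float64(-68.74), np.float64(0.1057)), (np.float64(-43.26), np.float64(0.1108)), (np.float64(-53.37), np.float64(0.1105))]
tab inner (np.float64(-34.53), np.float64(0.1144)) line (np.float64(-34.92), np.float64(0.1182))
pointer (np.float64(-56.41), np.float64(0.1078)) (np.float64(-56.41), np.float64(0.1093)) (np.float64(-56.38), np.float64(0.1033))
---ticks [(np.float64(-28.09), np.float64(0.1063)), (np.float64(-38.33), np.float64(0.1062)), (np.float64(-48.45), np.float64(0.1061)), (np.float64(-33.29), np.float64(0.1111)), (np.float64(-43.4), np.float64(0.1111))]
tab (np.float64(-34.82), np.float64(0.1151)) (np.float64(-34.82), np.float64(0.1191)) pointer (np.float64(-33.82), np.float64(0.1084)) (np.float64(-33.77), np.float64(0.1036))
```

Call:
{"method": "send_rows", "body": {"plan": [[0.08,0,0,0,0,0.008,-1],[0.08,0,0,0,0,0.008,-1],[0,0,0,0,0,0,-1],[0,0,0,0,0,0,-1]]}}

```text
clock: 15.85
tcp_pos: [0.6307, -0.0853, 0.1207]
ee_rot: [1.43, -2.796, 0.002]
wrist_force: [-1.3, 1.2, 4.5]
finger_gap: 0.0141
```

```bash
python3 snap.py l wrist;python3 -c "
from geo import *
crop('pics/l_wrist.png',200,200,200,130,4,'pics/c11.png')"
```

```text
15.9 [-2.42644493e-01  4.21308403e-01  1.49746233e+00 -1.72514564e-03
  1.22313412e+00  1.95356640e+00] [ 0.63065205 -0.08525771  0.12072854] [ 1.43054625e+00 -2.79552797e+00  1.60080110e-03] [-1.2995332   0.55613607  4.36165957] 0.013891869583128295
```

View pics/c11.png

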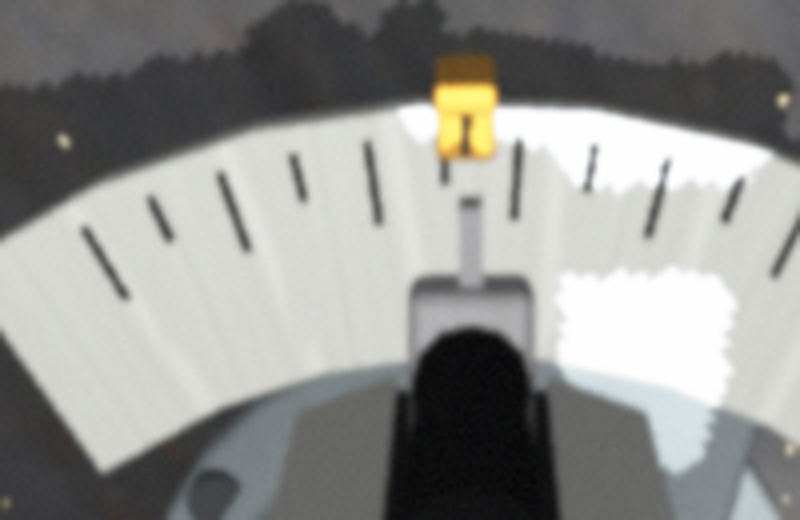

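Call:
{"method": "send_rows", "body": {"plan": [[0,0,0,0,0,0,0.2],[0,0,0,0,0,0,0.2],[0,0,0,0,0,0,0.2],[0,0,-4,0,0,0,0.2],[0,0,-4,0,0,0,0.2]]}}

```text
clock: 16.52
tcp_pos: [0.63, -0.0854, 0.2005]
ee_rot: [1.428, -2.794, -0.0]
wrist_force: [0.6, -0.6, -0.3]
finger_gap: 0.0559
```

```bash
python3 snap.py m wrist;python3 -c "
from geo import *
crop('pics/m_wrist.png',220,160,200,130,4,'pics/c12.png')"
```

```text
16.575 [-0.24265933  0.36731049  1.36427176 -0.00217611  1.40128202  1.95417386] [ 0.63339035 -0.08615552  0.20714105] [-1.42757727  2.79266093 -0.0115161 ] [ 1.26454335 -0.01477547  3.93458982] 0.056393504030535044
```

View pics/c12.png

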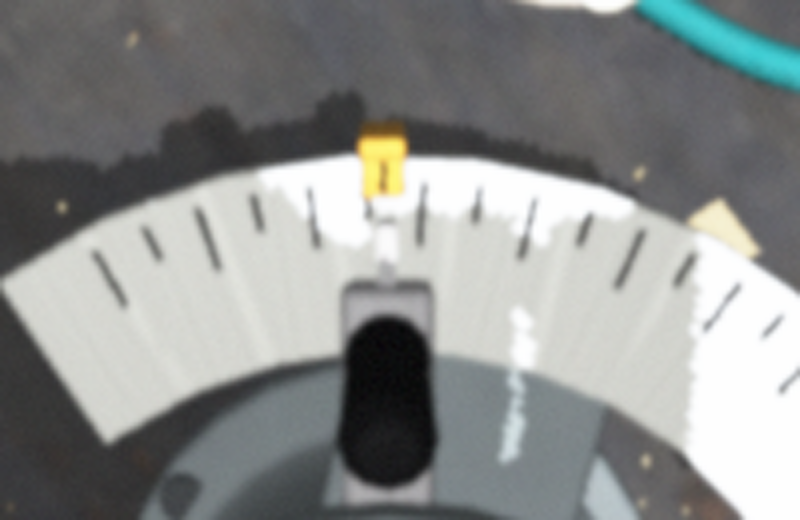

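```bash
python3 - <<'E'
from mv import *
import pickle
s=pickle.load(open('release.pkl','rb'));Rr=Ro.from_rotvec(s['ee_rot']);
p,R=cur();R=mk([0,0,-1],R.as_matrix()[:,0]);print(p)
Rm=mk([0,0,-1],Rr.as_matrix()[:,0])
d=(R.inv()*Rm).as_rotvec();print(d)
tot=d[2] if d[2]<0 else d[2]-2*np.pi
P0=np.array([.63,-.0858,.335]);T=np.array([.40,.08,.345]);n=23;Rc=R;o=[]
for i in range(n):
    t=Rc.inv().apply((T-P0)/n)*100;o.append([round(float(v),2) for v in t]+[0,0,round(float(tot/n),3),-.05]);Rc=Rc*Ro.from_rotvec([0,0,tot/n])
print(tot);show(o)
show(rows(T,Rm,T,Rr,-.05,4))
E
```

```text
[ 0.63339035 -0.08615552  0.20714105]
[0.         0.         2.49931505]
-3.7838702522394247
[[0.0, 1.23, -0.04, 0, 0, -0.165, -0.05], [-0.2, 1.22, -0.04, 0, 0, -0.165, -0.05], [-0.4, 1.17, -0.04, 0, 0, -0.165, -0.05], [-0.58, 1.09, -0.04, 0, 0, -0.165, -0.05], [-0.75, 0.98, -0.04, 0, 0, -0.165, -0.05]]
[[-0.9, 0.84, -0.04, 0, 0, -0.165, -0.05], [-1.03, 0.68, -0.04, 0, 0, -0.165, -0.05], [-1.13, 0.5, -0.04, 0, 0, -0.165, -0.05], [-1.19, 0.31, -0.04, 0, 0, -0.165, -0.05], [-1.23, 0.11, -0.04, 0, 0, -0.165, -0.05]]
[[-1.23, -0.09, -0.04, 0, 0, -0.165, -0.05], [-1.2, -0.29, -0.04, 0, 0, -0.165, -0.05], [-1.13, -0.48, -0.04, 0, 0, -0.165, -0.05], [-1.04, -0.66, -0.04, 0, 0, -0.165, -0.05], [-0.92, -0.82, -0.04, 0, 0, -0.165, -0.05]]
[[-0.77, -0.96, -0.04, 0, 0, -0.165, -0.05], [-0.6, -1.08, -0.04, 0, 0, -0.165, -0.05], [-0.42, -1.16, -0.04, 0, 0, -0.165, -0.05], [-0.22, -1.21, -0.04, 0, 0, -0.165, -0.05], [-0.02, -1.23, -0.04, 0, 0, -0.165, -0.05]]
[[0.18, -1.22, -0.04, 0, 0, -0.165, -0.05], [0.38, -1.17, -0.04, 0, 0, -0.165, -0.05], [0.57, -1.1, -0.04, 0, 0, -0.165, -0.05]]
[[0.0, 0.0, 0.0, -0.093, -0.121, -0.023, -0.05], [0.0, 0.0, 0.0, -0.093, -0.121, -0.023, -0.05], [0.0, 0.0, 0.0, -0.093, -0.121, -0.023, -0.05], [0.0, 0.0, 0.0, -0.093, -0.121, -0.023, -0.05]]
```

Call:
{"method": "send_rows", "body": {"plan": [[0,0,-4.5,0,0,0,0.2],[0,0,-4.5,0,0,0,0.2],[0,0,-4.5,0,0,0,0.2]]}}

```text
clock: 16.95
tcp_pos: [0.6305, -0.0852, 0.3364]
ee_rot: [1.429, -2.795, 0.001]
wrist_force: [-0.4, -1.0, 0.6]
finger_gap: 0.0566
```

Call:
{"method": "send_rows", "body": {"plan": [[0,1.23,-0.04,0,0,-0.165,-0.05],[-0.2,1.22,-0.04,0,0,-0.165,-0.05],[-0.4,1.17,-0.04,0,0,-0.165,-0.05],[-0.58,1.09,-0.04,0,0,-0.165,-0.05],[-0.75,0.98,-0.04,0,0,-0.165,-0.05]]}}

```text
clock: 17.58
tcp_pos: [0.5802, -0.049, 0.3369]
ee_rot: [2.435, -1.981, -0.0]
wrist_force: [-0.1, -1.2, -0.0]
finger_gap: 0.0444
```

Call:
{"method": "send_rows", "body": {"plan": [[-0.9,0.84,-0.04,0,0,-0.165,-0.05],[-1.03,0.68,-0.04,0,0,-0.165,-0.05],[-1.13,0.5,-0.04,0,0,-0.165,-0.05],[-1.19,0.31,-0.04,0,0,-0.165,-0.05],[-1.23,0.11,-0.04,0,0,-0.165,-0.05]]}}

```text
clock: 18.2
tcp_pos: [0.5301, -0.013, 0.339]
ee_rot: [3.025, -0.839, -0.002]
wrist_force: [-0.4, 0.6, -0.5]
finger_gap: 0.0449
```

Call:
{"method": "send_rows", "body": {"plan": [[-1.23,-0.09,-0.04,0,0,-0.165,-0.05],[-1.2,-0.29,-0.04,0,0,-0.165,-0.05],[-1.13,-0.48,-0.04,0,0,-0.165,-0.05],[-1.04,-0.66,-0.04,0,0,-0.165,-0.05],[-0.92,-0.82,-0.04,0,0,-0.165,-0.05]]}}

```text
clock: 18.82
tcp_pos: [0.4798, 0.0227, 0.3411]
ee_rot: [3.108, 0.444, -0.003]
wrist_force: [-0.1, 0.1, 0.9]
finger_gap: 0.0443
```

Call:
{"method": "send_rows", "body": {"plan": [[-0.77,-0.96,-0.04,0,0,-0.165,-0.05],[-0.6,-1.08,-0.04,0,0,-0.165,-0.05],[-0.42,-1.16,-0.04,0,0,-0.165,-0.05],[-0.22,-1.21,-0.04,0,0,-0.165,-0.05],[-0.02,-1.23,-0.04,0,0,-0.165,-0.05]]}}

```text
clock: 19.45
tcp_pos: [0.4296, 0.0583, 0.3431]
ee_rot: [2.67, 1.654, -0.004]
wrist_force: [0.6, 0.6, -0.3]
finger_gap: 0.0445
```

Call:
{"method": "send_rows", "body": {"plan": [[0.18,-1.22,-0.04,0,0,-0.165,-0.05],[0.38,-1.17,-0.04,0,0,-0.165,-0.05],[0.57,-1.1,-0.04,0,0,-0.165,-0.05],[0,0,0,-0.093,-0.121,-0.023,-0.05],[0,0,0,-0.093,-0.121,-0.023,-0.05]]}}

```text
clock: 20.08
tcp_pos: [0.4003, 0.079, 0.3449]
ee_rot: [1.928, 2.075, -0.053]
wrist_force: [-0.6, 0.8, -0.3]
finger_gap: 0.0446
```

Call:
{"method": "send_rows", "body": {"plan": [[0,0,0,-0.093,-0.121,-0.023,-0.05],[0,0,0,-0.093,-0.121,-0.023,-0.05]]}}

```text
clock: 20.32
tcp_pos: [0.3998, 0.0797, 0.3452]
ee_rot: [1.674, 1.896, -0.093]
wrist_force: [-0.5, -0.4, -0.4]
finger_gap: 0.0444
```

```bash
python3 - <<'E'
from mv import *
import pickle
s=pickle.load(open('release.pkl','rb'));Rr=Ro.from_rotvec(s['ee_rot']);z=Rr.as_matrix()[:,2]
p,R=cur();print(p,status.sense()['q'],(R.inv()*Rr).as_rotvec(),status.sense()['clock'])
T=s['tcp_pos']-.09*z
show(rows(p,R,T,Rr,-.05)); print(Rr.as_matrix())
E
```

```text
[0.39977661 0.07973027 0.3451662 ] [ 0.58271518 -0.11084279  1.77342487 -0.61668822  1.40969199 -1.0319493 ] [ 0.00917461 -0.00069619  0.00900258] 20.325
[[1.89, -0.29, 3.98, 0.002, -0.0, 0.002, -0.05], [1.89, -0.29, 3.98, 0.002, -0.0, 0.002, -0.05], [1.89, -0.29, 3.98, 0.002, -0.0, 0.002, -0.05], [1.89, -0.28, 3.98, 0.002, -0.0, 0.002, -0.05], [1.89, -0.28, 3.98, 0.002, -0.0, 0.002, -0.05]]
[[-0.01464224  0.92592821  0.37741562]
 [ 0.88176091  0.18993522 -0.43176649]
 [-0.47146929  0.32646832 -0.81922838]]
```

Call:
{"method": "send_rows", "body": {"plan": [[1.9,-0.3,4,0.002,0,0.002,-0.05],[1.9,-0.3,4,0.002,0,0.002,-0.05],[1.9,-0.3,4,0.002,0,0.002,-0.05],[1.9,-0.3,4,0.002,0,0.002,-0.05],[1.9,-0.3,4,0.002,0,0.002,-0.05]]}}

```text
clock: 20.95
tcp_pos: [0.4596, 0.0748, 0.1295]
ee_rot: [1.694, 1.893, -0.1]
wrist_force: [-0.1, 0.3, 0.9]
finger_gap: 0.0445
```

Call:
{"method": "send_rows", "body": {"plan": [[0,0,0,0,0,0,-0.05]]}}

```text
clock: 21.08
tcp_pos: [0.4577, 0.0734, 0.1282]
ee_rot: [1.694, 1.896, -0.11]
wrist_force: [-1.2, -0.2, -0.8]
finger_gap: 0.0446
```

```bash
python3 snap.py n wrist; python3 - <<'E'
from mv import *
import pickle
s=pickle.load(open('release.pkl','rb'));Rr=Ro.from_rotvec(s['ee_rot'])
p,R=cur();print((R.inv()*Rr).as_rotvec(),R.inv().apply(s['tcp_pos']-p))
E
```

```text
21.125 [ 0.48117642  0.15486736  2.08148237 -0.77239019  0.91674467 -0.71282058] [0.45872488 0.07392241 0.13025972] [ 1.69328873  1.89389942 -0.10560422] [0.96762974 0.19883715 0.6947724 ] 0.04436613454227497
[-0.00861731 -0.0016808   0.00097149] [-0.00090121  0.003711    0.08827218]
```

View pics/n_wrist.png

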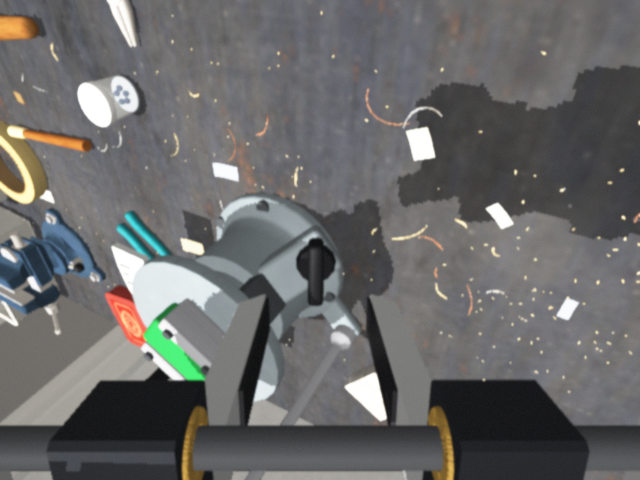

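Call:
{"method": "send_rows", "body": {"plan": [[-0.1,0.1,2.5,0,0,0,-0.05],[0,0.2,2.5,0,0,0,-0.05],[0,0,2.3,0,0,0,-0.05],[0,0,1.4,0,0,0,-0.05],[0,0,0,0,0,0,-0.05]]}}

```text
clock: 21.75
tcp_pos: [0.4949, 0.0365, 0.0616]
ee_rot: [1.694, 1.891, -0.101]
wrist_force: [0.9, -0.6, -0.4]
finger_gap: 0.0449
```

```bash
python3 snap.py o wrist; python3 - <<'E'
from mv import *
import pickle
s=pickle.load(open('release.pkl','rb'));Rr=Ro.from_rotvec(s['ee_rot'])
p,R=cur();print((R.inv()*Rr).as_rotvec(),R.inv().apply(s['tcp_pos']-p))
E
```

```text
21.8 [ 0.35786896  0.27685526  2.15975257 -0.95025988  0.71551162 -0.57940786] [0.49498323 0.03679022 0.06179599] [ 1.69351846  1.89139361 -0.10007359] [0.346919   0.61564668 0.27010866] 0.04495756336978727
[-0.00478246 -0.00264604 -0.00164712] [ 0.00023587 -0.0012061   0.00250437]
```

View pics/o_wrist.png

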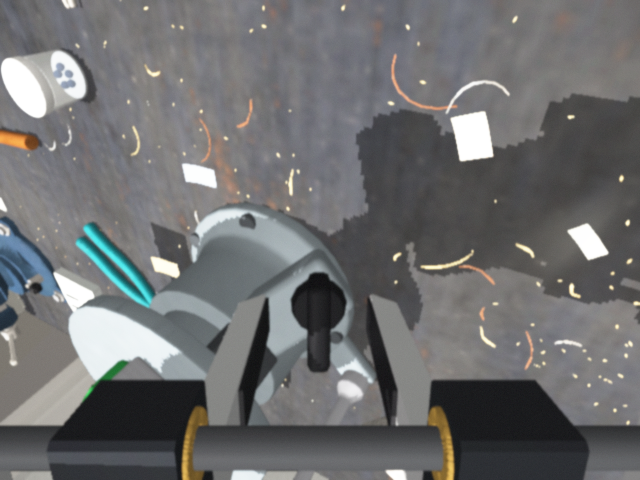

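Within 3 mm of the release pose. Close, then turn back.

Call:
{"method": "send_rows", "body": {"plan": [[0,-0.1,0.2,0,0,0,-0.5],[0,0,0,0,0,0,-1],[0,0,0,0,0,0,-1],[0,0,0,0,0,0,-1],[0,0,0,0,0,0,-1]]}}

```text
clock: 22.42
tcp_pos: [0.4944, 0.0356, 0.0592]
ee_rot: [1.694, 1.892, -0.101]
wrist_force: [-0.8, -0.7, 2.5]
finger_gap: 0.0098
```

Call:
{"method": "send_rows", "body": {"plan": [[0,0,0,0,0,0.12,-1],[0,0,0,0,0,0.12,-1],[0,0,0,0,0,0.12,-1],[0,0,0,0,0,0.12,-1],[0,0,0,0,0,0.12,-1]]}}

```text
clock: 23.05
tcp_pos: [0.4948, 0.0366, 0.0588]
ee_rot: [2.182, 1.306, 0.14]
wrist_force: [-0.9, 2.9, 1.6]
finger_gap: 0.0095
```

Call:
{"method": "send_rows", "body": {"plan": [[0,0,0,0,0,0.12,-1],[0,0,0,0,0,0.12,-1],[0,0,0,0,0,0.12,-1],[0,0,0,0,0,0.12,-1],[0,0,0,0,0,0.12,-1]]}}

```text
clock: 23.68
tcp_pos: [0.4956, 0.0374, 0.0588]
ee_rot: [2.508, 0.613, 0.372]
wrist_force: [1.2, 3.1, -1.2]
finger_gap: 0.0099
```

```bash
python3 -c "
from rig import status
s=status.sense();print(s['q'],s['wrist_force'],s['wrist_torque'],s['finger_gap'])"
```

```text
[ 0.3560941   0.2810571   2.16366866 -0.95763557  0.70593222  0.63179106] [ 1.16294063  3.11207123 -1.22890858] [ 0.68055619 -0.00978753  0.48112461] 0.00992423548899664
```

Call:
{"method": "send_rows", "body": {"plan": [[0,0,0,0,0,0.1,-1],[0,0,0,0,0,0.1,-1],[0,0,0,0,0,0.1,-1],[0,0,0,0,0,0.05,-1],[0,0,0,0,0,0,-1]]}}

```text
clock: 24.3
tcp_pos: [0.4961, 0.0376, 0.0589]
ee_rot: [2.613, 0.175, 0.497]
wrist_force: [3.1, 3.5, -2.8]
finger_gap: 0.0097
```

```bash
python3 -c "
from rig import status
s=status.sense();print(s['q'],s['wrist_force'],s['wrist_torque'],s['finger_gap'])"
```

```text
[ 0.3559701   0.28116792  2.16298313 -0.95798151  0.7055211   0.97766888] [ 3.12224213  3.52212361 -2.76708645] [ 0.98124443 -0.36421133  0.63601703] 0.009712682438017829
```

Call:
{"method": "send_rows", "body": {"plan": [[0,0,0,0,0,0.03,-1],[0,0,0,0,0,0.03,-1],[0,0,0,0,0,0,-1]]}}

```text
clock: 24.68
tcp_pos: [0.4963, 0.0376, 0.059]
ee_rot: [2.624, 0.097, 0.518]
wrist_force: [3.5, 4.3, -1.9]
finger_gap: 0.01
```

```bash
python3 snap.py p wrist; python3 -c "
from rig import status
s=status.sense();print(s['q'],s['wrist_force'],s['wrist_torque'],s['finger_gap'])"
```

```text
24.725 [ 0.35596972  0.28115856  2.1628478  -0.9581168   0.70547002  1.03778543] [0.49626946 0.03765479 0.05900903] [2.62432799 0.09662832 0.51781721] [ 3.0070212   4.18716651 -2.02901261] 0.00979182253719102
[ 0.35596972  0.28115856  2.1628478  -0.9581168   0.70547002  1.03778543] [ 3.0070212   4.18716651 -2.02901261] [ 1.08973049 -0.39042397  0.84309177] 0.00979182253719102
```

View pics/p_wrist.png

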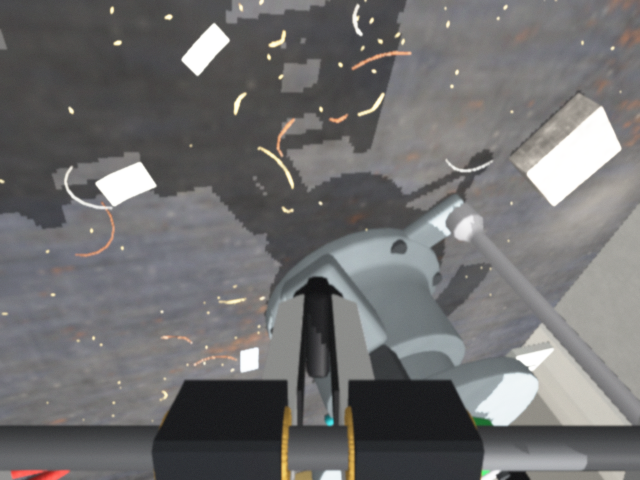

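Call:
{"method": "send_rows", "body": {"plan": [[0,0,0,0,0,0,-0.05],[0,0,0,0,0,0,-0.05],[0,0,0,0,0,0,-0.05],[0,0,-3,0,0,0,-0.05],[0,0,-3,0,0,0,-0.05]]}}

```text
clock: 25.35
tcp_pos: [0.471, 0.061, 0.1084]
ee_rot: [2.621, 0.093, 0.509]
wrist_force: [-0.2, -0.3, 0.2]
finger_gap: 0.0446
```

Call:
{"method": "send_rows", "body": {"plan": [[0,0,-5,0,0,0,-0.05],[0,0,-5,0,0,0,-0.05],[0,0,-5,0,0,0,-0.05],[0,0,-5,0,0,0,-0.05],[0,0,0,0,0,0,-0.05]]}}

```text
clock: 25.98
tcp_pos: [0.3982, 0.1494, 0.2755]
ee_rot: [2.624, 0.094, 0.52]
wrist_force: [0.3, -0.6, -1.0]
finger_gap: 0.0446
```

```bash
python3 snap.py q wrist side; python3 -c "
from geo import *
crop('pics/q_wrist.png',240,100,200,150,4,'pics/c13.png')
crop('pics/q_side.png',280,250,110,90,7,'pics/c14.png')"; python3 - <<'E'
from mv import *
p,R=cur();print(p,status.sense()['q'])
A=np.deg2rad(-35);r=np.array([np.cos(A),np.sin(A),0])
for sgn in(1,-1):
    Rd=mk([0,0,-1],sgn*np.array([r[1],-r[0],0]));print((mk([0,0,-1],R.as_matrix()[:,0]).inv()*Rd).as_rotvec())
E
```

```text
26.075 [ 0.72345153  0.01445359  1.83288716 -0.62199306  1.35081729  0.80905114] [0.39713773 0.1472199  0.27227441] [2.62133427 0.09453674 0.51188837] [-0.23703372 -0.84835613 -0.03854895] 0.04478169863149698
[0.39713773 0.1472199  0.27227441] [ 0.72345153  0.01445359  1.83288716 -0.62199306  1.35081729  0.80905114]
[-0.        -0.         2.3442175]
[ 0.          0.         -0.79737515]
```

View pics/c13.png

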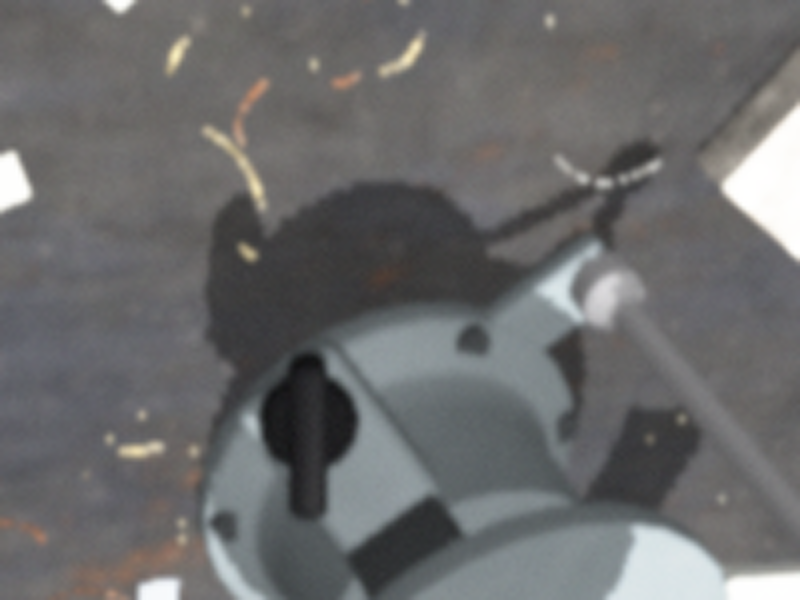

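View pics/c14.png

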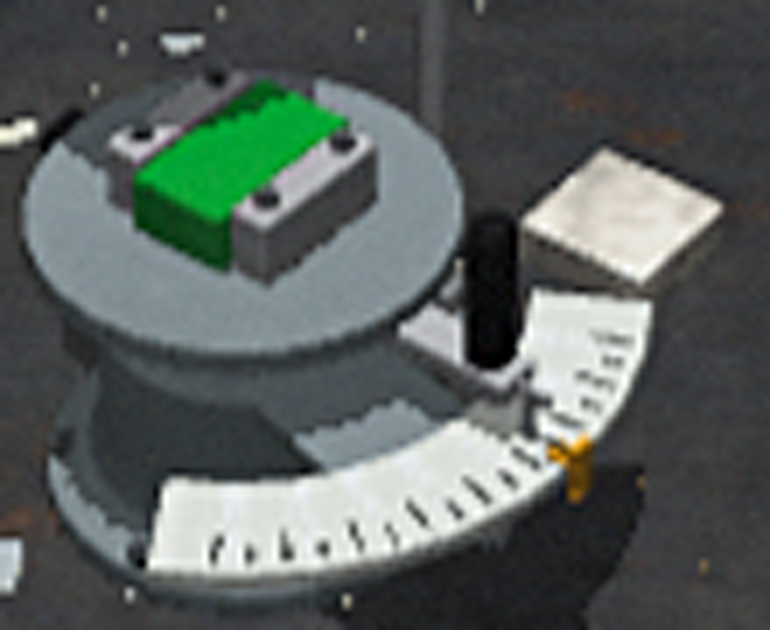

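```bash
python3 - <<'E'
from mv import *
p,R=cur()
A=np.deg2rad(-35);r=np.array([np.cos(A),np.sin(A),0]);Rd=mk([0,0,-1],[r[1],-r[0],0]);Rm=mk([0,0,-1],R.as_matrix()[:,0])
P1=p+[0,0,.09]
show(rows(p,R,P1,Rm,-.05,5));print();show(rows(P1,Rm,[.62,-.078,.34],Rd,-.05,15))
E
```

```text
[[0.61, 0.82, -1.48, 0.1, -0.068, -0.018, -0.05], [0.49, 0.68, -1.59, 0.1, -0.068, -0.018, -0.05], [0.37, 0.52, -1.68, 0.1, -0.068, -0.018, -0.05], [0.25, 0.35, -1.75, 0.1, -0.068, -0.018, -0.05], [0.12, 0.18, -1.79, 0.1, -0.068, -0.018, -0.05]]

[[1.22, 1.72, 0.15, -0.0, -0.0, 0.156, -0.05], [1.48, 1.51, 0.15, -0.0, -0.0, 0.156, -0.05], [1.69, 1.26, 0.15, -0.0, -0.0, 0.156, -0.05], [1.87, 0.98, 0.15, -0.0, -0.0, 0.156, -0.05], [2.0, 0.68, 0.15, -0.0, -0.0, 0.156, -0.05]]
[[2.08, 0.36, 0.15, -0.0, -0.0, 0.156, -0.05], [2.11, 0.03, 0.15, -0.0, -0.0, 0.156, -0.05], [2.09, -0.3, 0.15, -0.0, -0.0, 0.156, -0.05], [2.02, -0.62, 0.15, -0.0, -0.0, 0.156, -0.05], [1.9, -0.93, 0.15, -0.0, -0.0, 0.156, -0.05]]
[[1.73, -1.21, 0.15, -0.0, -0.0, 0.156, -0.05], [1.52, -1.46, 0.15, -0.0, -0.0, 0.156, -0.05], [1.28, -1.68, 0.15, -0.0, -0.0, 0.156, -0.05], [1.0, -1.86, 0.15, -0.0, -0.0, 0.156, -0.05], [0.7, -1.99, 0.15, -0.0, -0.0, 0.156, -0.05]]
```

Call:
{"method": "send_rows", "body": {"plan": [[0.61,0.82,-1.48,0.1,-0.068,-0.018,-0.05],[0.49,0.68,-1.59,0.1,-0.068,-0.018,-0.05],[0.37,0.52,-1.68,0.1,-0.068,-0.018,-0.05],[0.25,0.35,-1.75,0.1,-0.068,-0.018,-0.05],[0.12,0.18,-1.79,0.1,-0.068,-0.018,-0.05]]}}

```text
clock: 26.7
tcp_pos: [0.3972, 0.1464, 0.3618]
ee_rot: [-3.13, -0.255, 0.009]
wrist_force: [-0.6, 0.4, -0.3]
finger_gap: 0.0442
```

Call:
{"method": "send_rows", "body": {"plan": [[1.22,1.72,0.15,0,0,0.156,-0.05],[1.48,1.51,0.15,0,0,0.156,-0.05],[1.69,1.26,0.15,0,0,0.156,-0.05],[1.87,0.98,0.15,0,0,0.156,-0.05],[2.0,0.68,0.15,0,0,0.156,-0.05]]}}

```text
clock: 27.32
tcp_pos: [0.4718, 0.0709, 0.3528]
ee_rot: [2.987, -0.963, -0.008]
wrist_force: [-0.1, 0.1, 0.0]
finger_gap: 0.0449
```

Call:
{"method": "send_rows", "body": {"plan": [[2.08,0.36,0.15,0,0,0.156,-0.05],[2.11,0.03,0.15,0,0,0.156,-0.05],[2.09,-0.3,0.15,0,0,0.156,-0.05],[2.02,-0.62,0.15,0,0,0.156,-0.05],[1.9,-0.93,0.15,0,0,0.156,-0.05]]}}

```text
clock: 27.95
tcp_pos: [0.5462, -0.0038, 0.3451]
ee_rot: [2.396, -2.025, -0.006]
wrist_force: [-0.6, 0.1, 0.4]
finger_gap: 0.0449
```

Call:
{"method": "send_rows", "body": {"plan": [[1.73,-1.21,0.15,0,0,0.156,-0.05],[1.52,-1.46,0.15,0,0,0.156,-0.05],[1.28,-1.68,0.15,0,0,0.156,-0.05],[1.0,-1.86,0.15,0,0,0.156,-0.05],[0.7,-1.99,0.15,0,0,0.156,-0.05]]}}

```text
clock: 28.58
tcp_pos: [0.6206, -0.0786, 0.3374]
ee_rot: [1.446, -2.783, -0.003]
wrist_force: [-0.3, 0.1, 0.4]
finger_gap: 0.0447
```

Call:
{"method": "send_rows", "body": {"plan": [[0,0,0,0,0,0,-0.05],[0,0,0,0,0,0,-0.05]]}}

```text
clock: 28.82
tcp_pos: [0.6202, -0.077, 0.339]
ee_rot: [1.458, -2.779, -0.002]
wrist_force: [-0.7, 0.4, 0.2]
finger_gap: 0.045
```

```bash
python3 snap.py r wrist; python3 -c "
from geo import *
crop('pics/r_wrist.png',220,140,200,130,4,'pics/c15.png')"
```

```text
28.875 [-2.33459517e-01  3.17721152e-01  1.12232999e+00 -1.27546820e-03
  1.70395777e+00  1.94116243e+00] [ 0.62024749 -0.07666409  0.33966543] [ 1.45895924e+00 -2.77927760e+00 -9.95945080e-04] [ 0.21955698 -0.56618305  0.35242904] 0.04466152731783925
```

View pics/r_wrist.png

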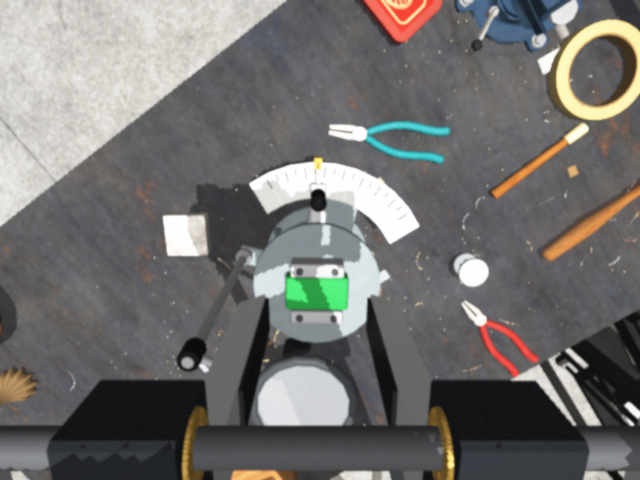

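View pics/c15.png

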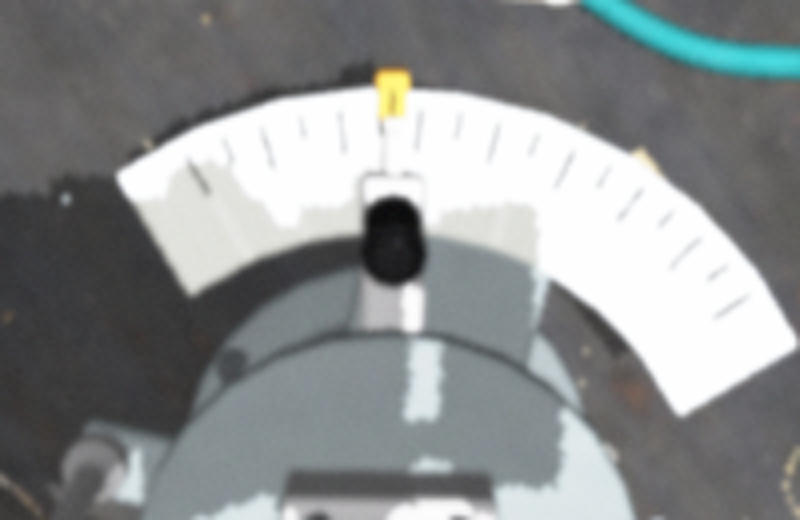

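The pointer/post (crop x ≈ 393) lines up with the tab's line (≈ 393). Robot touches nothing.

```bash
python3 -c "
from rig import job
print(job.hand_in())"
```

```text
the job is handed in; nothing more can be done
None
```

I loosened the knob, swung the head to the index tab, tightened the knob again and handed the job in at about 29 s. The hand-in reported no verdict.

- **Loosening:** I gripped the wing in line with the knob's axis and turned it about 1.55 rad. I did not measure the pointer's start position before loosening. The side picture taken just after showed the head apparently unmoved.
- **Swinging:** I gripped the post and swung the head about 22°. I overshot by about 1° (2 mm) and corrected it.
- **Tightening:** I turned the knob back about 1.6 rad, roughly 0.05 rad past the angle where I first gripped it. The last knob picture shows the wing back at its starting orientation. I saw no sharp rise in torque to mark the end stop. The knob being tight rests on those angles.

**Final checks:** With the gripper withdrawn and touching nothing, the pointer lined up with the tab's black line to within about 1 mm by eye. An earlier close view, before I tightened the knob, showed about 0.5–0.7 mm. The tab read about -34.5° to -34.8° in every view where I measured it, and the vial, block and pliers looked undisturbed. No check failed, and the highest wrist force I saw was about 10 N.

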